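# Dry-fit the power parts on a circuit board

## Task

Dry-fit the four loose parts from the blue mat onto the green circuit board: lay the copper plate squarely on top of the flat black chip, put the finned heatsink squarely on top of that plate, stand the transformer on the bare silver pad midway between the chip and the coil, square to the board, and stand the can capacitor on the silver pad directly behind the coil (behind means away from the robot). Set each part down gently, upright and centred on its place, and leave the little glass jar on the mat where it is.

Things in the scene. Friction and masses are not known exactly. Their poses are not given: they have to be found in the camera images.
- board: Fixed green circuit board, 190 (x) by 220 (y) mm, top 14 mm above its origin (underside centre, on bench). +x points away from the robot (behind), +y left, within 0.3 rad. Grey terminals 11 mm high along the robot-side edge. Chip and coil at y +-70 mm, x 0, sides vary. Flush bare silver pads 36 mm square: one at the board centre, others at x +-58, y +-70 mm, so in front of and behind chip and coil.
- chip: Flat square black processor chip fixed on the board, 44 x 44 x 4 mm. Origin: centre of its underside, on the board's top; its axes are parallel to the board's.
- coil: Ring-shaped copper-wound coil fixed on the board, 42 mm across, 16 mm high. Origin: centre of its underside, on the board's top; axes parallel to the board's. The pad directly behind it is centred 58 mm along its +x.
- spreader: Loose plain copper plate, 38 x 38 x 8 mm, about 0.1 kg, lying flat on the 2 mm thick blue mat. Origin: centre of its underside; z up, sides along x and y.
- heatsink: Loose aluminium heatsink with upright fins, 44 x 44 mm, 22 mm high, about 0.07 kg, on the mat. Origin: centre of its underside; fins run along its x; it can be gripped across either pair of sides.
- transformer: Loose small transformer, a block with dark iron core and yellow winding, 46 (x) by 36 (y) mm, 34 mm high, about 0.16 kg, on the mat. Origin: centre of its underside. Either way round, also a quarter turn, is fine so long as it is square to the board.
- capacitor: Loose black can capacitor with a silver top, an upright cylinder 30 mm in diameter, 45 mm high, about 0.045 kg, on the mat. Origin: centre of its underside.
- jar: Little amber glass jar with white lid, 26 mm in diameter, 25 mm high, standing near the middle of the mat among the loose parts, 65 to 98 mm from their centres. It stays where it is. Origin: centre of its underside.
There are look-alikes about, which are no part of the job. What is shaped like the spreader but purple or yellow is not meant. What is shaped like the transformer but red is not meant.

How it is judged:
By the outcome, as a careful person would: the job done as asked, in the order asked, and still so for the second after the job is handed in, with the robot touching nothing.
It also fails if it takes over 88 s, if anything falls off the work surface, if the arm or the gripper's body presses on something with over 40 N, if the wrist force passes 120 N, or if a joint passes its speed limit or range.

## Robot

A 7-joint arm with a two-finger parallel gripper is mounted at the origin on the work surface. World frame = base frame: x ahead of the robot, y to its left, z up, the work surface at z = 0. Lengths are in m, angles in rad, forces in N, time in s.
With the tool pointing down it reaches from about 0.35 to 0.775 m from the base axis. Payload 3.1 kg.
Tool frame: the origin (TCP) lies at the very end of the fingers, on their centre line; the grasp point (between the pads) lies 19 mm behind it; z points along the fingers, y is the line along which they close (so a half turn about z gives the same grasp; the last joint's range is limited). The gripper opens to 85 mm and grips with 20 to 120 N. Pads are 22 mm wide; open, the fingers measure 114 mm over their backs; the gripper's body (76 mm by 85 mm) begins 54 mm behind the grasp point. The pads swing forward as they close: fully open they stand 13 mm farther back than shut.
Start: joints at [1.135, 0.311, 0.014, 1.512, -0.004, 1.319, -0.027], TCP at [0.211, -0.508, 0.208] pointing down, gripper open.
Joint ranges: [-2.7, 2.7], [-0.3, 1.91], [-1.27, 1.3], [0.12, 2.57], [-1.44, 4.58], [0.2, 2.03], [-3.05, 3.05]. Speed limits (rad/s): [2.79, 2.79, 3.14, 3.14, 3.14, 3.14, 3.14].

## Interface

Orientations are given as a unit quaternion [w, x, y, z].
In Python, from rig import manip gives the robot as it stands. The module is installed in compiled form; this text tells all that it offers.
- The arm moves only by the tool send_rows, never from a script. Its argument "steps" is text: rows parted by semicolons, each of 6 numbers parted by spaces: the shift along the world's x, y, z in cm, then the turn, a rotation vector about the world's x, y, z in degrees. A call has 1 to 20 rows; each row shifts and turns the commanded pose from where the row before left it; what a row does not reach is not made up. A row lasts 1/8 s, in which the tool goes at most 62.5 mm and 10.7 degrees, less where a joint would pass 70% of its speed; a pose out of reach is approached as far as the arm can. A call with a gripper value outside its range is refused whole. "gripper" is the gripper's target within -1 to 1 (fully open at 1, half-way at 0, shut at -1), set as the call begins (left out, the last holds). The fingers move at their own pace and stop on an object; "squeeze" is the grip in N (left out, the last holds). Time passes only in rows, so rows that do not move let the fingers close. It gives the time, the measured TCP pose, the force, the opening and the grip force at its end, in the units of the state.
- manip.state(): the state, without advancing time (a new reading comes with each control period).
- manip.capture(name): name is "scene" or "top" or "wrist"; returns a dict with "color" (384x512x3 uint8, blue, green, red), "camera_matrix" (3x3 intrinsics, pixels), "origin" and "attitude" of the camera in the world. Camera axes: x right, y down, z forward; pixel columns grow to the right and rows downward; lengths in m; the calibration is good to about 2 mm. A picture is of the moment at which its call begins. There is no depth.
- manip.job_done(): hands the job in; it is judged then, once.
The state is a dict: "t": time; "qpos": joint angles; "joint_velocities": joint speeds; "tau": joint torques, N m; "ee_pos": TCP position; "tool_rot": TCP orientation; "ft_force": force on the tool from outside, world axes, zero at the start; "ft_torque": the same for the moment, N m; "gripper_width": finger opening in m; "gripper_force": force on a finger pad.
Only numpy, scipy, OpenCV 4.12 (cv2) and the standard library are available. Lean on these libraries where they do the work, as an engineer would, in place of code of your own. Each camera call takes 0.05 s, during which the arm holds its last target. There are 200 camera calls.

## Working session

There is one attempt and no reset: what is moved stays moved. The work goes in short steps, Python scripts to look and compute and a tool call to move; the robot and the scene stay as the last step left them, time stands still between calls to the robot, and variables do not carry over. Pictures are saved under pics/ and viewed, at most 14 in all, crops included, and the job is handed in when it is done.

Besides the shell and the picture viewer there is one more tool, called after "Request:" as name(argument=value, ...) on one line, values as JSON. send_rows: Moves the arm, as the interface text tells. Its arguments: {"type":"object","properties":{"steps":{"type":"string"},"gripper":{"type":"number"},"squeeze":{"type":"number"}},"required":["steps"]}

```bash
mkdir -p pics
cat > h.py <<'E'
import numpy as np,cv2
from rig import manip
from scipy.spatial.transform import Rotation as R
def cap(n,save=None):
    c=manip.capture(n)
    if save: cv2.imwrite('pics/'+save,c['color'])
    a=np.array(c['attitude'],float)
    M=a if a.shape==(3,3) else R.from_quat([a[1],a[2],a[3],a[0]]).as_matrix()
    return c['color'],np.array(c['camera_matrix']),np.array(c['origin']),M
def ray(px,z,K,o,M):
    px=np.atleast_2d(px).astype(float)
    d=np.c_[px,np.ones(len(px))]@np.linalg.inv(K).T@M.T
    return o+d*((z-o[2])/d[:,2])[:,None]
def proj(P,K,o,M):
    p=(np.atleast_2d(P)-o)@M@K.T
    return p[:,:2]/p[:,2:]
E
python3 - <<'E'
from h import *
for n in ['top','scene']:
    c,K,o,M=cap(n,n+'0.png'); print(n,K.tolist(),o,M.tolist(),manip.capture(n)['attitude'] if 0 else '')
print(manip.state())
E
```

```text
top [[487.58799229691505, 0.0, 250.98503705140735], [0.0, 487.58799229691505, 186.68775561894935], [0.0, 0.0, 1.0]] [0.42261226 0.0595773  1.10955823] [[-0.028527955782585136, -0.9877130168068791, 0.1536526998432541], [-0.9993196653541545, 0.02458673460572438, -0.027489978499238343], [0.023374391442939818, -0.1543323974792135, -0.9877424506990627]] 
scene [[359.19740174417666, 0.0, 257.49791832107655], [0.0, 359.19740174417666, 193.18027873837264], [0.0, 0.0, 1.0]] [ 1.12181656 -0.24808969  0.59617467] [[0.47625594110943137, 0.5913452211415781, -0.6507619441785056], [0.8792644498650287, -0.31301768420728915, 0.359045897591178], [0.008620078974042489, -0.7431895846999771, -0.6690253623234006]] 
{'t': 0.1, 'qpos': array([ 1.13522295,  0.31164098,  0.01398924,  1.51290306, -0.00442926,
        1.31920682, -0.02720522]), 'joint_velocities': array([-3.30516186e-04, -1.99780362e-03, -4.48298973e-04, -1.91186876e-03,
       -4.35604601e-04, -5.25355761e-05, -2.92816234e-04]), 'tau': array([ 1.19699678e-03, -3.80855119e+01,  1.46610397e-01, -2.31243896e+01,
        1.22035402e-02,  8.07664212e-03, -1.18503948e-05]), 'ee_pos': array([ 0.21082321, -0.50722274,  0.20712976]), 'tool_rot': array([-1.03681379e-03,  9.80663403e-01,  1.95699155e-01, -2.37327097e-04]), 'ft_force': array([0.67102218, 0.66825345, 0.20061279]), 'ft_torque': array([ 0.00390878,  0.04265595, -0.00096113]), 'gripper_force': 0.0, 'gripper_width': 0.0855493463900104}
```

View pics/top0.png

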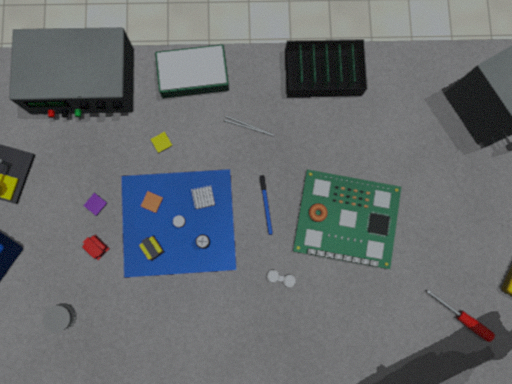

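View pics/scene0.png

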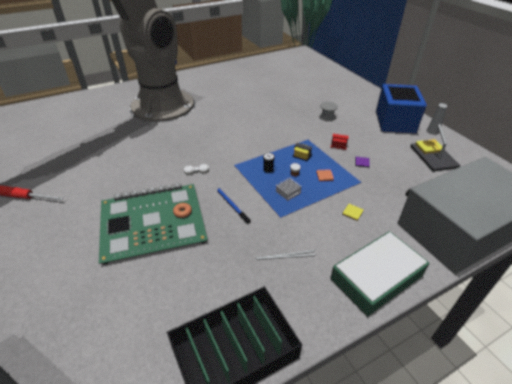

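The top view shows the mat at left with the copper plate (151,202), heatsink (203,196), transformer (150,248), capacitor (203,241) and jar (179,221). The board is at right, with the coil at (318,212) and the chip at (379,224), so the capacitor's pad is at (321,188). The purple, yellow and red look-alikes are off the mat.

Run:
```python
from h import *
c,K,o,M=cap('top')
hsv=cv2.cvtColor(c,cv2.COLOR_BGR2HSV)
def rep(name,m,roi,z):
    x0,y0,x1,y1=roi; mm=np.zeros_like(m); mm[y0:y1,x0:x1]=m[y0:y1,x0:x1]
    cs,_=cv2.findContours(mm.astype(np.uint8),cv2.RETR_EXTERNAL,cv2.CHAIN_APPROX_NONE)
    k=max(cs,key=cv2.contourArea); P=ray(k[:,0]+0.0,z,K,o,M)[:,:2]
    r=cv2.minAreaRect((P*1000).astype(np.float32)); print(name,np.round(r[0],1),np.round(r[1],1),round(r[2],1),cv2.contourArea(k))
H,S,V=cv2.split(hsv)
blue=((H>100)&(H<125)&(S>120))
green=((H>60)&(H<90)&(S>80))
rep('mat',blue.astype(np.uint8),(115,160,240,285),.002)
g=cv2.morphologyEx(green.astype(np.uint8),cv2.MORPH_CLOSE,np.ones((5,5)))
rep('board',g,(285,160,415,275),.014)
nb=(~blue).astype(np.uint8)
for n,roi,z in [('spreader',(137,187,168,217),.010),('heatsink',(188,181,220,211),.024),('transf',(135,232,166,264),.036),('cap',(192,231,214,252),.047),('jar',(170,212,188,230),.027)]: rep(n,nb,roi,z)
pad=((S<60)&(V>140)).astype(np.uint8)
for n,roi in [('pad_bl',(309,176,334,200)),('pad_c',(336,206,360,230)),('pad_fl',(301,228,326,250)),('pad_br',(372,188,393,211)),('pad_fr',(364,239,386,259))]: rep(n,pad,roi,.014)
rep('chip',((V<60)).astype(np.uint8),(364,210,393,238),.018)
rep('coil',((H<20)&(S>100)).astype(np.uint8),(305,200,331,224),.026)
big=cv2.resize(np.hstack([c[165:280,115:245],c[165:280,290:410]]),None,fx=3,fy=3,interpolation=cv2.INTER_CUBIC)
cv2.imwrite('pics/z.png',big)
```

```text
mat [518.1 197. ] [229.3 248.9] 2.2 10904.5
board [ 515.3 -186.7] [219.3 188.6] 78.1 7398.0
spreader [565.2 255.2] [41.2 40.2] 65.6 292.5
heatsink [571.  138.2] [47.2 46.6] 11.3 392.5
transf [461.4 252.6] [47.4 39.1] 33.3 346.5
cap [471.7 138.3] [28.2 25.8] 88.4 129.5
jar [518.1 192.2] [24.3 26.7] 89.6 109.0
pad_bl [ 587.1 -131.1] [33.8 34.3] 77.6 191.0
pad_c [ 515.9 -187.6] [34.2 33.6] 77.1 194.5
pad_fl [ 473.8 -106.5] [34.6 34.5] 78.2 207.0
pad_br [ 558.1 -268.6] [33.1 34.3] 79.0 189.0
pad_fr [ 444.2 -244.7] [34.5 34.3] 79.0 203.5
chip [ 501.  -255.6] [43.2 41.9] 77.1 309.5
coil [ 529.1 -117.9] [38.5 38.2] 88.5 233.0
```

View pics/z.png

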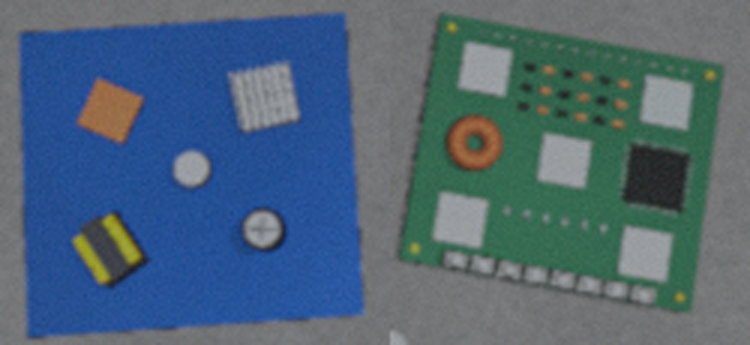

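Request:
send_rows(steps="1.2 2.7 0 0 0 2;2.5 5.4 0 0 0 3;2.5 5.4 0 0 0 3;2.5 5.4 0 0 0 3;2.5 5.4 0 0 0 3;2.5 5.4 0 0 0 3;2.5 5.4 0 0 0 3;2.5 5.4 0 0 0 3;2.5 5.4 0 0 0 3;2.5 5.4 -1 0 0 3;2.5 5.4 -1 0 0 3;2.5 5.4 -1 0 0 3;2.5 5.4 -1 0 0 3;2.5 5.4 -1 0 0 3;1.7 3.3 -1 0 0 2;0 0 0 0 0 0", gripper=1)

```text
t: 2.15
ee_pos: [0.5636, 0.2576, 0.1459]
tool_rot: [-0.002, 0.839, 0.544, -0.001]
ft_force: [-0.0, 0.3, -0.6]
gripper_width: 0.0855
gripper_force: 0.0
```

```bash
cat >> h.py <<'E'
def tool():
    s=manip.state(); q=s['tool_rot']; A=R.from_quat([q[1],q[2],q[3],q[0]]).as_matrix()
    print('t',round(s['t'],2),'tcp mm',np.round(s['ee_pos']*1000,1),'close ang',round(np.degrees(np.arctan2(A[1,1],A[0,1])),2),'zaxis',np.round(A[:,2],3),'q',np.round(s['qpos'],2),'w',round(s['gripper_width']*1000,1),'F',np.round(s['ft_force'],1),round(s['gripper_force'],1))
E
python3 - <<'E'
from h import *
tool(); c,K,o,M=cap('wrist','w1.png'); print(K,o,M)
E
```

```text
t 2.15 tcp mm [563.6 257.6 145.9] close ang -24.15 zaxis [-0.004  0.002 -1.   ] q [-0.05  0.57 -0.64  1.38  0.34  1.3  -1.13] w 85.5 F [-0.   0.3 -0.6] 0.0
[[279.61064558   0.         257.79683512]
 [  0.         279.61064558 196.64446782]
 [  0.           0.           1.        ]] [0.5949879  0.32463799 0.31140785] [[ 0.91236512 -0.39131925 -0.12024609]
 [-0.40936527 -0.87435789 -0.2606115 ]
 [-0.00315582  0.28699742 -0.95792616]]
```

View pics/w1.png

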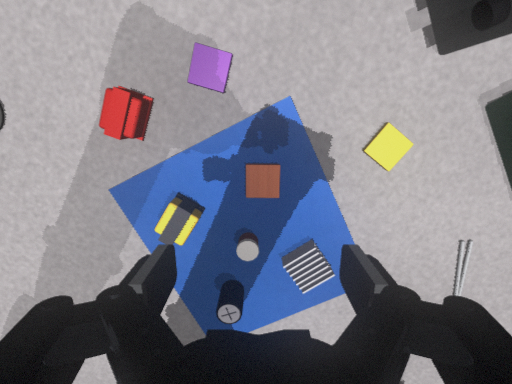

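The wrist view shows the plate at (263,181), nearly square to the fingers. The transformer is at (180,220), the heatsink at (307,265), the jar at (247,246) and the capacitor at (229,313). I will refine the plate and heatsink from this view.

```bash
cat >> h.py <<'E'
def rect(m,roi,z,cal,name='',hull=True):
    x0,y0,x1,y1=roi; mm=np.zeros(m.shape,np.uint8); mm[y0:y1,x0:x1]=m[y0:y1,x0:x1]
    cs,_=cv2.findContours(mm,cv2.RETR_EXTERNAL,cv2.CHAIN_APPROX_NONE)
    k=max(cs,key=cv2.contourArea); P=ray(k[:,0],z,*cal)[:,:2]
    r=cv2.minAreaRect((P*1000).astype(np.float32)); mo=cv2.moments(mm*0+cv2.drawContours(np.zeros_like(mm),[k],-1,1,-1),True)
    cc=ray([mo['m10']/mo['m00'],mo['m01']/mo['m00']],z,*cal)[0,:2]*1000
    print(name,'rect',np.round(r[0],1),np.round(r[1],1),round(r[2],1),'centroid',np.round(cc,1)); return r
E
python3 - <<'E'
from h import *
tool(); c,*cal=cap('wrist')
H,S,V=cv2.split(cv2.cvtColor(c,cv2.COLOR_BGR2HSV))
rect(((H<20)&(S>90)&(V>60)),(240,155,290,205),.010,cal,'spreader')
blue=((H>95)&(H<130)&(S>130))
rect(((S<90)&(V>70)).astype(np.uint8),(275,232,340,300),.024,cal,'heatsink fins')
rect(((S<60)&(V>90)).astype(np.uint8),(230,228,265,265),.027,cal,'jar')
rect(((S<60)&(V>90)).astype(np.uint8),(212,298,246,330),.047,cal,'cap')
rect(((H>20)&(H<35)&(S>120)).astype(np.uint8),(150,190,210,250),.036,cal,'yellow')
E
```

```text
t 2.2 tcp mm [564.1 255.  146.7] close ang -24.31 zaxis [-0.003 -0.001 -1.   ] q [-0.05  0.57 -0.64  1.38  0.34  1.3  -1.13] w 85.7 F [-0.3 -0.5 -0.4] 0.0
spreader rect [569.2 257.7] [36.2 36.8] 65.7 centroid [569.6 258. ]
heatsink fins rect [576.4 145.3] [46.3 54.9] 10.5 centroid [576.9 146.1]
jar rect [522.7 194.5] [24.9 24.9] 65.7 centroid [522.8 194.9]
cap rect [475.5 140.8] [24.3 23.8] 64.5 centroid [475.5 140.8]
yellow rect [475.6 247.3] [38.   9.1] 32.9 centroid [475.9 247.5]
```

Run:
```python
from h import *
tool(); c,*cal=cap('wrist')
s=manip.state(); q=s['tool_rot']; A=R.from_quat([q[1],q[2],q[3],q[0]]).as_matrix()
for dx in(-11,11):
  for dy in(-42.7,42.7):
    for dz in (0,-13): print(dx,dy,dz,proj(s['ee_pos']+A@np.array([dx,dy,dz])/1000,*cal).round(1))
H,S,V=cv2.split(cv2.cvtColor(c,cv2.COLOR_BGR2HSV))
rect(((H<20)&(S>90)&(V>60)),(240,155,290,205),.010,cal,'spreader')
cv2.imwrite('pics/w2.png',cv2.resize(c[200:380,110:410],None,fx=2.6,fy=2.6))
```

```text
t 2.25 tcp mm [564.7 253.4 147.4] close ang -24.44 zaxis [-0.001 -0.001 -1.   ] q [-0.04  0.57 -0.64  1.38  0.34  1.3  -1.13] w 85.8 F [-0.5  0.2  0.6] 0.0
-11 -42.7 0 [[192.5 249.8]]
-11 -42.7 -13 [[187.7 259.8]]
-11 42.7 0 [[323.3 249.9]]
-11 42.7 -13 [[328.1 259.9]]
11 -42.7 0 [[190.2 218.2]]
11 -42.7 -13 [[185.1 226.2]]
11 42.7 0 [[325.7 218.4]]
11 42.7 -13 [[330.9 226.4]]
spreader rect [569.1 257.4] [36.3 36.7] 65.5 centroid [569.2 257.8]
```

View pics/w2.png

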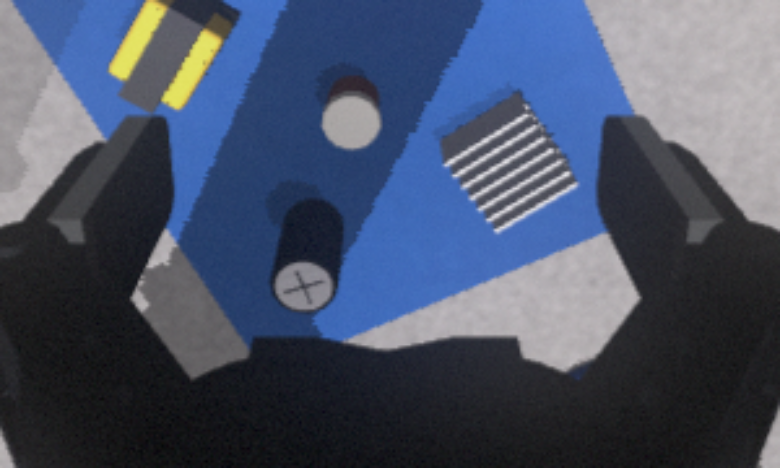

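Request:
send_rows(steps="0.1 0.1 -2 0 0 0;0.1 0.1 -3 0 0 0;0 0 -2.5 0 0 0;0 0 -1.3 0 0 0;0 0 0 0 0 0;0 0 0 0 0 0")

```text
t: 3.05
ee_pos: [0.568, 0.2562, 0.0616]
tool_rot: [0.0, 0.841, 0.541, 0.001]
ft_force: [-0.8, 0.5, -0.4]
gripper_width: 0.0855
gripper_force: 0.0
```

Run:
```python
from h import *
tool(); c,*cal=cap('wrist'); tool()
H,S,V=cv2.split(cv2.cvtColor(c,cv2.COLOR_BGR2HSV))
rect(((H<20)&(S>90)&(V>60)),(200,130,320,330),.010,cal,'spreader')
s=manip.state()
cv2.imwrite('pics/w3.png',c)
```

```text
t 3.05 tcp mm [568.  256.2  61.6] close ang -24.47 zaxis [ 0.002  0.001 -1.   ] q [-0.06  0.65 -0.61  1.48  0.39  1.13 -1.17] w 85.5 F [-0.8  0.5 -0.4] 0.0
t 3.1 tcp mm [568.  256.5  61.7] close ang -24.46 zaxis [ 0.003  0.001 -1.   ] q [-0.06  0.65 -0.61  1.48  0.39  1.13 -1.17] w 85.2 F [-0.2  1.   0. ] 0.0
spreader rect [569.2 257.9] [37. 37.] 65.4 centroid [569.4 258.2]
```

View pics/w3.png

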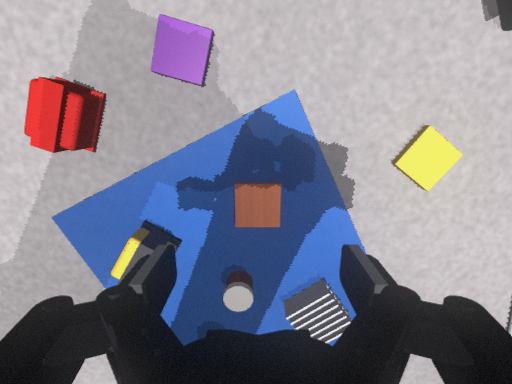

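The plate at (258,205) is centred between the open fingers. Going down to grip it.

Request:
send_rows(steps="0 0.1 -2.5 0 0 0;0 0 -2 0 0 0;0 0 -1.2 0 0 0;0 0 0 0 0 0;0 0 0 0 0 0")

```text
t: 3.72
ee_pos: [0.5677, 0.2575, 0.0038]
tool_rot: [0.0, 0.841, 0.541, 0.001]
ft_force: [0.2, 0.2, 0.5]
gripper_width: 0.0857
gripper_force: 0.0
```

Request:
send_rows(steps="0 0 0 0 0 0;0 0 0 0 0 0;0 0 0 0 0 0;0 0 0 0 0 0;0 0 0 0 0 0;0 0 0 0 0 0", gripper=-1, squeeze=30)

```text
t: 4.47
ee_pos: [0.567, 0.2571, 0.0031]
tool_rot: [0.0, 0.841, 0.541, -0.0]
ft_force: [0.6, 0.2, 0.3]
gripper_width: 0.0001
gripper_force: 0.0
```

Run:
```python
from h import *
tool(); c,*cal=cap('wrist','w4.png'); tool()
```

```text
t 4.47 tcp mm [567.  257.1   3.1] close ang -24.43 zaxis [-0. -0. -1.] q [-0.08  0.71 -0.58  1.53  0.43  1.03 -1.2 ] w 0.1 F [0.6 0.2 0.3] 0.0
t 4.53 tcp mm [567.  257.1   3.1] close ang -24.43 zaxis [-0. -0. -1.] q [-0.08  0.71 -0.58  1.53  0.43  1.03 -1.2 ] w -0.1 F [-0.2  0.3  1. ] 0.0
```

View pics/w4.png

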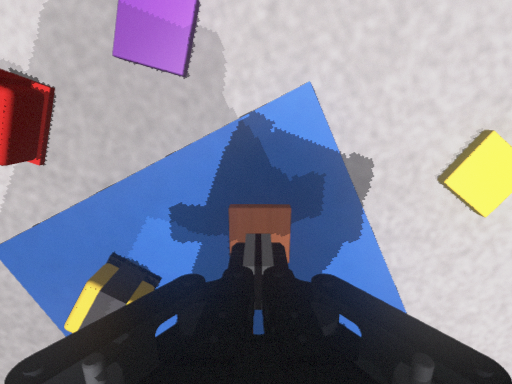

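Run:
```python
from h import *
tool(); c,*cal=cap('wrist')
H,S,V=cv2.split(cv2.cvtColor(c,cv2.COLOR_BGR2HSV))
m=((H<20)&(S>90)&(V>50)).astype(np.uint8); m[:190]=0;m[290:]=0;m[:,:215]=0;m[:,310:]=0
ys,xs=np.nonzero(m);print(xs.min(),xs.max(),ys.min(),ys.max())
print('corners z10',(1000*ray([[229,206],[291,206],[230,250],[291,258]],.010,*cal)).round(1))
s=manip.state(); q=s['tool_rot']; A=R.from_quat([q[1],q[2],q[3],q[0]]).as_matrix()
for dx in(-11,11):
    for dz in (0,-13): print(dx,dz,proj(s['ee_pos']+A@np.array([dx,0,dz])/1000,*cal).round(1))
c2=cv2.resize(c[190:300,190:330],None,fx=5,fy=5,interpolation=cv2.INTER_CUBIC)
cv2.imwrite('pics/w5.png',np.clip(c2*1.8,0,255))
```

```text
t 4.53 tcp mm [567.  257.1   3.1] close ang -24.43 zaxis [-0. -0. -1.] q [-0.08  0.71 -0.58  1.53  0.43  1.03 -1.2 ] w -0.1 F [-0.2  0.3  1. ] 0.0
229 290 205 262
corners z10 [[560.5 282.8  10. ]
 [594.3 267.4  10. ]
 [548.2 256.4  10. ]
 [580.9 235.3  10. ]]
-11 0 [[256.9 248.6]]
-11 -13 [[256.8 258.5]]
11 0 [[256.8 217.1]]
11 -13 [[256.8 225. ]][ WARN:0@0.426] global loadsave.cpp:1063 imwrite_ Unsupported depth image for selected encoder is fallbacked to CV_8U.
```

View pics/w5.png

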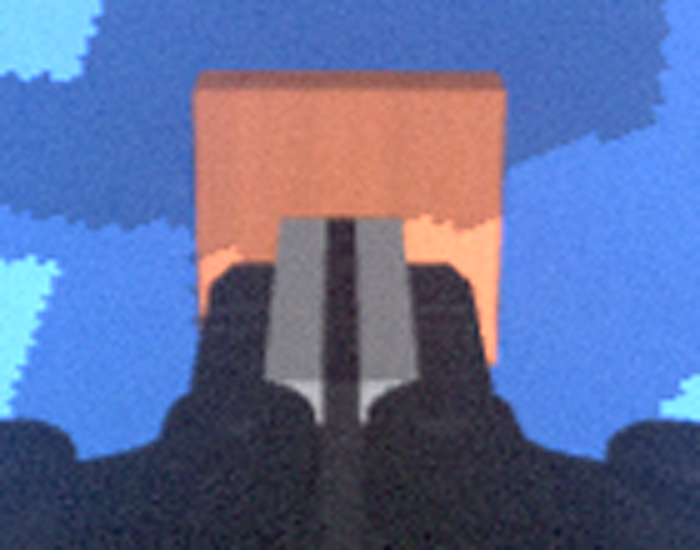

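The fingers shut above the plate: in the image their tips (258,233) overlap its top face, so the real tips lie well behind the reported TCP. I will lower a little and try again.

Request:
send_rows(steps="0 0 0 0 0 0;0 0 0 0 0 0;0 0 0 0 0 0;0 0 -0.5 0 0 0;0 0 -0.5 0 0 0;0 0 0 0 0 0", gripper=1)

```text
t: 5.32
ee_pos: [0.5665, 0.2567, -0.0078]
tool_rot: [-0.0, 0.841, 0.541, -0.001]
ft_force: [1.0, 0.1, -0.1]
gripper_width: 0.0857
gripper_force: 0.0
```

Request:
send_rows(steps="0 0 0 0 0 0;0 0 0 0 0 0;0 0 0 0 0 0;0 0 0 0 0 0;0 0 0 0 0 0;0 0 0 0 0 0", gripper=-1)

```text
t: 6.08
ee_pos: [0.5671, 0.2571, -0.0069]
tool_rot: [0.0, 0.841, 0.541, 0.0]
ft_force: [-0.3, 0.1, 0.0]
gripper_width: 0.0001
gripper_force: 0.0
```

Run:
```python
from h import *
tool(); c,*cal=cap('scene'); 
p=proj(np.array([[.567,.257,.01]]),*cal)[0].astype(int); print(p)
x,y=p; c2=cv2.resize(c[y-70:y+30,x-60:x+60],None,fx=5,fy=5,interpolation=cv2.INTER_CUBIC); cv2.imwrite('pics/s6.png',c2)
```

```text
t 6.08 tcp mm [567.1 257.1  -6.9] close ang -24.43 zaxis [ 0. -0. -1.] q [-0.08  0.72 -0.58  1.54  0.44  1.01 -1.21] w 0.1 F [-0.3  0.1  0. ] 0.0
[324 173]
```

View pics/s6.png

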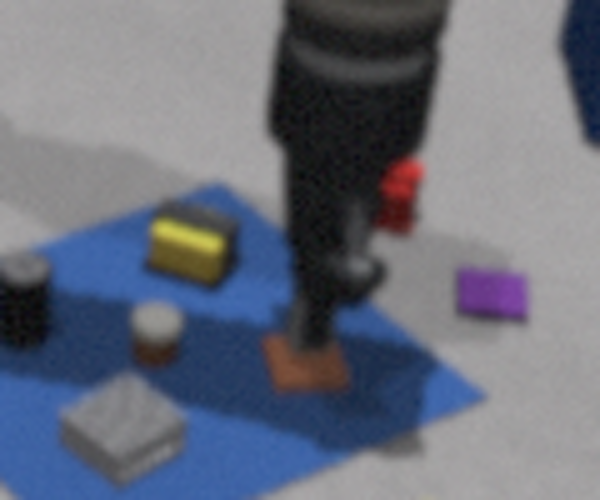

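The scene view shows the shut tips (crop 315,347) still just above the plate's top. I will feel for contact in small steps.

Request:
send_rows(steps="0 0 -0.2 0 0 0;0 0 -0.2 0 0 0;0 0 0 0 0 0")

```text
t: 6.5
ee_pos: [0.5668, 0.2569, -0.0113]
tool_rot: [-0.0, 0.841, 0.541, -0.0]
ft_force: [0.7, -0.1, 0.4]
gripper_width: -0.0
gripper_force: 0.0
```

Request:
send_rows(steps="0 0 -0.2 0 0 0;0 0 0 0 0 0")

```text
t: 6.75
ee_pos: [0.5671, 0.2572, -0.0129]
tool_rot: [0.0, 0.841, 0.541, 0.0]
ft_force: [0.6, 0.2, 0.7]
gripper_width: -0.0003
gripper_force: 0.0
```

Run:
```python
from h import *
tool(); c,*cal=cap('wrist'); 
s=manip.state(); q=s['tool_rot']; A=R.from_quat([q[1],q[2],q[3],q[0]]).as_matrix()
for dx in(-11,0,11):
    for dz in (0,-13,-26): print(dx,dz,proj(s['ee_pos']+A@np.array([dx,0,dz])/1000,*cal).round(1))
c2=cv2.resize(c[190:300,190:330],None,fx=5,fy=5,interpolation=cv2.INTER_CUBIC)
cv2.imwrite('pics/w7.png',np.clip(c2*1.8,0,255).astype(np.uint8))
```

```text
t 6.75 tcp mm [567.1 257.2 -12.9] close ang -24.43 zaxis [ 0.  0. -1.] q [-0.08  0.73 -0.57  1.54  0.45  1.   -1.21] w -0.3 F [0.6 0.2 0.7] 0.0
-11 0 [[256.8 248.6]]
-11 -13 [[256.7 258.6]]
-11 -26 [[256.7 270. ]]
0 0 [[256.7 233.2]]
0 -13 [[256.7 242.1]]
0 -26 [[256.6 252.5]]
11 0 [[256.7 217.1]]
11 -13 [[256.7 225. ]]
11 -26 [[256.6 234.2]]
```

View pics/w7.png

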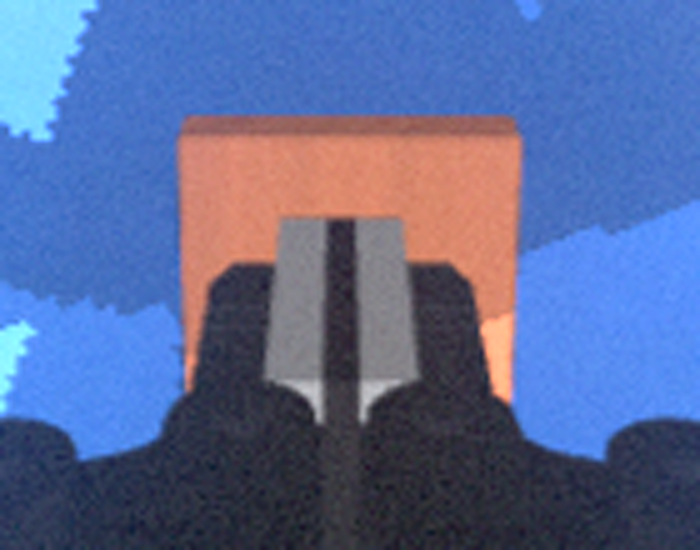

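Both views agree that the shut tips are about 25 mm behind the reported TCP, so the tips are now at z≈12 mm. I will open, go down to a TCP of about −24.5 mm and grip.

Request:
send_rows(steps="0 0 0 0 0 0;0.1 0.1 0 0 0 0;0 0 0 0 0 0;0 0 -0.6 0 0 0;0 0 -0.6 0 0 0;0 0 0 0 0 0", gripper=1)

```text
t: 7.55
ee_pos: [0.5673, 0.2576, -0.026]
tool_rot: [-0.0, 0.841, 0.541, -0.001]
ft_force: [-0.3, 0.4, 0.1]
gripper_width: 0.0852
gripper_force: 0.0
```

Request:
send_rows(steps="0 0 0 0 0 0;0 0 0 0 0 0;0 0 0 0 0 0;0 0 0 0 0 0;0 0 0 0 0 0;0 0 0 0 0 0", gripper=-1, squeeze=35)

```text
t: 8.3
ee_pos: [0.5691, 0.2598, -0.0221]
tool_rot: [-0.0, 0.841, 0.542, 0.002]
ft_force: [-2.3, 0.0, 9.5]
gripper_width: 0.0367
gripper_force: 39.9
```

Gripped, but the tips touch the mat (9.5 N upward). I will regrip about 3 mm higher.

Request:
send_rows(steps="0 0 0.3 0 0 0;0 0 0.25 0 0 0;0 0 0 0 0 0", gripper=0.1)

```text
t: 8.68
ee_pos: [0.5681, 0.2579, -0.0194]
tool_rot: [0.0, 0.841, 0.541, -0.0]
ft_force: [0.1, 0.2, 0.3]
gripper_width: 0.047
gripper_force: 0.0
```

Request:
send_rows(steps="0 0 0 0 0 0;0 0 0 0 0 0;0 0 0 0 0 0;0 0 0 0 0 0;0 0 0 0 0 0", gripper=-1)

```text
t: 9.3
ee_pos: [0.5683, 0.2581, -0.0194]
tool_rot: [0.0, 0.841, 0.541, 0.0]
ft_force: [1.1, -0.3, 0.5]
gripper_width: 0.0365
gripper_force: 35.3
```

Request:
send_rows(steps="0 0 1 0 0 0;0 0 2 0 0 0;0 0 2 0 0 0;0 0 2 0 0 0;0 0 1 0 0 0;0 0 0 0 0 0")

```text
t: 10.05
ee_pos: [0.5687, 0.2585, 0.0619]
tool_rot: [0.0, 0.841, 0.541, 0.001]
ft_force: [0.4, 0.2, -1.4]
gripper_width: 0.0367
gripper_force: 35.2
```

Run:
```python
from h import *
c,*cal=cap('wrist','w8.png'); tool()
```

```text
t 10.1 tcp mm [568.1 258.   60.8] close ang -24.44 zaxis [ 0. -0. -1.] q [-0.06  0.65 -0.61  1.48  0.39  1.14 -1.17] w 36.5 F [-0.3 -0.4 -2.1] 35.2
```

View pics/w8.png

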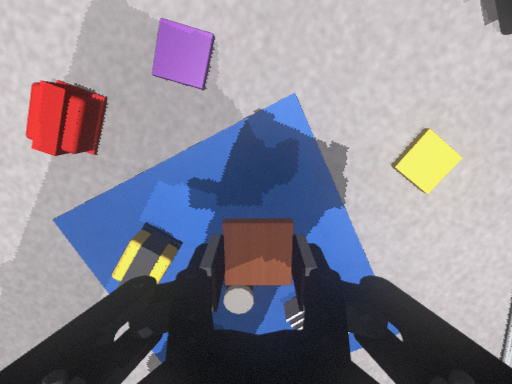

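The plate is held square between the pads at (258,250). I will measure it relative to the tool, then carry it to a viewpoint beside the chip, turning +12.1°.

Request:
send_rows(steps="-0.35 -2.6 0.5 0 0 1.1;-0.68 -5 0.5 0 0 1.1;-0.68 -5 0 0 0 1.1;-0.68 -5 0 0 0 1.1;-0.68 -5 0 0 0 1.1;-0.68 -5 0 0 0 1.1;-0.68 -5 0 0 0 1.1;-0.68 -5 0 0 0 1.1;-0.68 -5 0 0 0 1.1;-0.68 -5 0 0 0 1.1;-0.68 -5 0 0 0 1.1;-0.35 -2.6 0 0 0 0;0 0 0 0 0 0;0 0 0 0 0 0")

```text
t: 11.85
ee_pos: [0.4931, -0.2918, 0.07]
tool_rot: [-0.001, 0.778, 0.628, 0.0]
ft_force: [-0.0, -0.1, -1.4]
gripper_width: 0.0368
gripper_force: 35.3
```

Run:
```python
from h import *
c,*cal=cap('wrist','w9.png'); tool(); s=manip.state()
H,S,V=cv2.split(cv2.cvtColor(c,cv2.COLOR_BGR2HSV))
m=(((H<20)|(H>172))&(S>90)&(V>40)).astype(np.uint8)
rect(m,(205,200,315,310),s['ee_pos'][2]+.0294,cal,'plate')
rect((V<55).astype(np.uint8),(190,100,330,235),.018,cal,'chip')
```

```text
t 11.9 tcp mm [ 493.4 -291.3   70.2] close ang -12.16 zaxis [-0.     0.002 -1.   ] q [ 0.93  0.55 -0.61  1.62  0.34  1.09  0.02] w 36.8 F [-0.4  0.8 -0.2] 35.3
plate rect [ 494.  -290.4] [38.9 37.2] 77.7 centroid [ 494.4 -289.6]
chip rect [ 504.2 -254. ] [43.1 43.8] 77.7 centroid [ 503.8 -253.9]
```

View pics/w9.png

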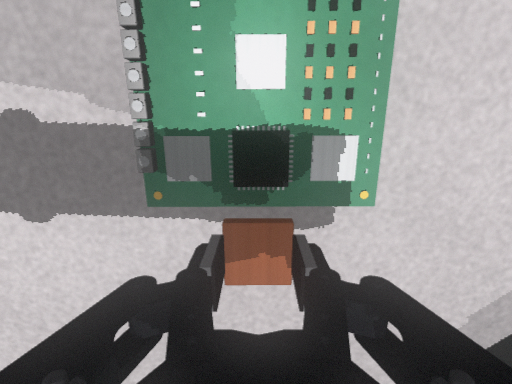

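The wrist view shows the chip at (261,158) and the held plate at (258,252). The move is about +10.3, +36.9 mm, stopping a few mm above the chip.

Request:
send_rows(steps="0.33 1.29 0 0 0 0;0.4 1.4 -1 0 0 0;0.3 1 -2 0 0 0;0 0 -2 0 0 0;0 0 -1.2 0 0 0;0 0 -0.5 0 0 0;0 0 0 0 0 0;0 0 0 0 0 0")

```text
t: 12.9
ee_pos: [0.504, -0.2573, 0.0043]
tool_rot: [0.001, 0.779, 0.627, 0.0]
ft_force: [-0.1, 0.2, -2.5]
gripper_width: 0.0364
gripper_force: 35.3
```

Run:
```python
from h import *
c,*cal=cap('wrist','w10.png'); tool(); s=manip.state()
c2=cv2.resize(c[150:310,170:350],None,fx=4,fy=3.7,interpolation=cv2.INTER_CUBIC); cv2.imwrite('pics/w10.png',cv2.convertScaleAbs(c2,alpha=1.5))
```

```text
t 12.95 tcp mm [ 504.  -257.3    4.4] close ang -12.35 zaxis [ 0.001 -0.001 -1.   ] q [ 0.85  0.61 -0.58  1.7   0.4   0.95 -0.1 ] w 36.4 F [ 0.2 -0.1 -1.4] 35.3
```

View pics/w10.png

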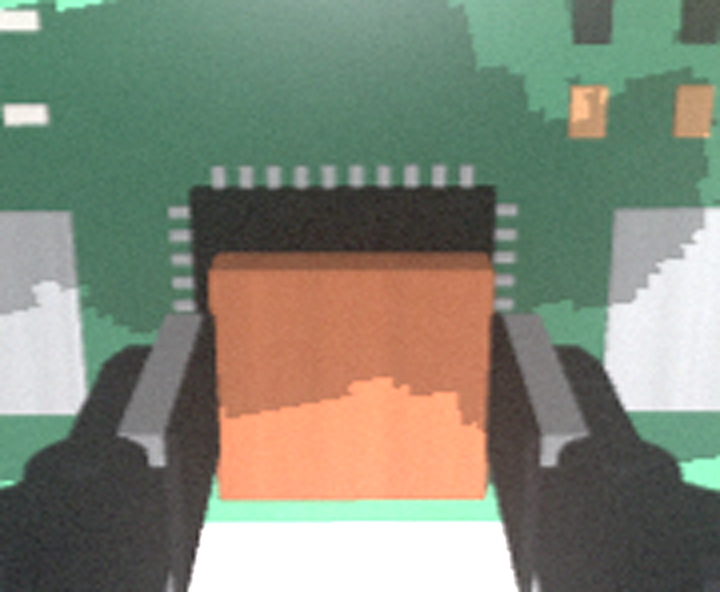

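Run:
```python
from h import *
c,*cal=cap('wrist'); tool(); s=manip.state(); z=s['ee_pos'][2]+.0294
g=lambda x,y:(170+(x-1.5)/4,150+(y-1.4)/3.7)
th=np.radians(-12.3); B=np.array([[np.cos(th),np.sin(th)],[-np.sin(th),np.cos(th)]])
f=lambda p,z:(ray(g(*p),z,*cal)[0,:2]*1000)@B.T
cl,cr,ct=f((190,250),.018),f((496,250),.018),f((343,186),.018)
pl,pr,pt,pb=f((212,300),z),f((494,300),z),f((351,269),z),f((351,497),z)
l2,r2=f((220,480),z),f((486,480),z)
print('chip x',cl[0],cr[0],'y top',ct[1],'-> c',(cl[0]+cr[0])/2,ct[1]-22)
print('plate x',pl[0],pr[0],l2[0],r2[0],'y',pt[1],pb[1],'-> c',(pl[0]+pr[0]+l2[0]+r2[0])/4,(pt[1]+pb[1])/2)
```

```text
t 13.0 tcp mm [ 503.9 -257.4    4.3] close ang -12.36 zaxis [ 0.001 -0.001 -1.   ] q [ 0.85  0.61 -0.58  1.7   0.4   0.95 -0.1 ] w 36.2 F [-0.9  0.1 -1.4] 35.3
chip x 524.5057215015087 568.8475477829943 y top -117.60051866342334 -> c 546.6766346422514 -139.60051866342334
plate x 529.479254390312 566.6674130932723 529.4967295739569 566.5848623459192 y -124.97057783371514 -162.06953351343472 -> c 548.0570648508651 -143.52005567357492
```

Request:
send_rows(steps="-0.03 0.2 0 0 0 0;-0.02 0.2 0 0 0 0;0 0 -0.3 0 0 0;0 0 -0.3 0 0 0;0 0 -0.1 0 0 0;0 0 -0.1 0 0 0;0 0 0 0 0 0;0 0 0 0 0 0")

```text
t: 14.0
ee_pos: [0.5025, -0.253, -0.0035]
tool_rot: [-0.0, 0.779, 0.627, -0.0]
ft_force: [-2.7, 0.1, 6.6]
gripper_width: 0.0366
gripper_force: 36.0
```

Run:
```python
from h import *
tool(); c,*cal=cap('wrist'); tool()
c2=cv2.resize(c[150:310,170:350],None,fx=4,fy=3.7,interpolation=cv2.INTER_CUBIC); cv2.imwrite('pics/w11.png',cv2.convertScaleAbs(c2,alpha=1.5))
```

```text
t 14.0 tcp mm [ 502.5 -253.    -3.5] close ang -12.34 zaxis [-0.001 -0.    -1.   ] q [ 0.84  0.62 -0.58  1.72  0.41  0.93 -0.11] w 36.6 F [-2.7  0.1  6.6] 36.0
t 14.05 tcp mm [ 502.6 -253.    -3.4] close ang -12.34 zaxis [-0.001 -0.    -1.   ] q [ 0.84  0.62 -0.58  1.72  0.41  0.93 -0.11] w 37.0 F [-4.1  1.3  5.7] 36.0
```

View pics/w11.png

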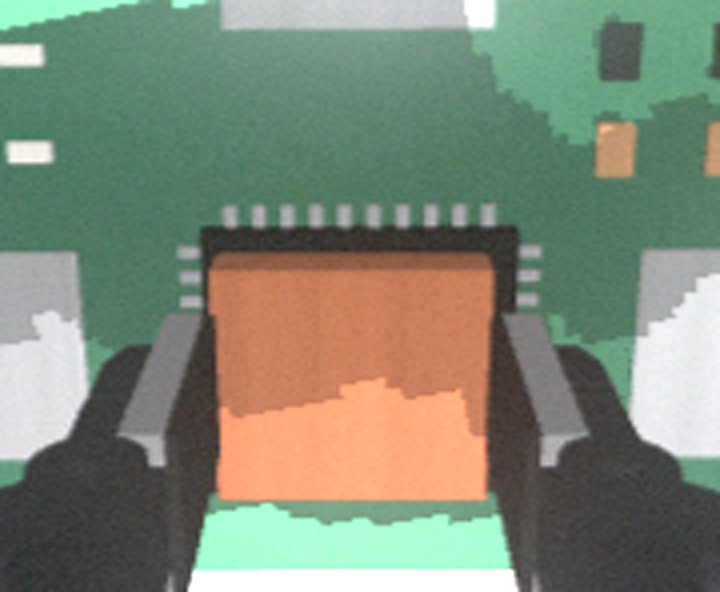

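The plate is touching the chip: chip edges are at crop x 201–518 and top 228, plate at 212–494 and top 269. I have used all my picture views, so from here on I work from numbers only.

Run:
```python
from h import *
c,*cal=cap('wrist'); tool()
g=lambda x,y:(170+(x-1.5)/4,150+(y-1.4)/3.7)
th=np.radians(-12.3); B=np.array([[np.cos(th),np.sin(th)],[-np.sin(th),np.cos(th)]])
f=lambda p,z:(ray(g(*p),z,*cal)[0,:2]*1000)@B.T
z=.026
cl,cr,ct=f((201,260),.018),f((518,260),.018),f((359,228),.018)
pl,pr,pt,pb=f((212,300),z),f((494,300),z),f((351,269),z),f((351,497),z)
l2,r2=f((220,480),z),f((486,480),z)
print('chip x',cl[0],cr[0],'y top',ct[1],'-> c',(cl[0]+cr[0])/2,ct[1]-22)
print('plate x',pl[0],pr[0],l2[0],r2[0],'y',pt[1],pb[1],'-> c',(pl[0]+pr[0]+l2[0]+r2[0])/4,(pt[1]+pb[1])/2)
s=manip.state();print((s['ee_pos'][:2]*1000)@B.T)
```

```text
t 14.1 tcp mm [ 502.5 -253.    -3.5] close ang -12.34 zaxis [-0.001 -0.    -1.   ] q [ 0.84  0.62 -0.58  1.72  0.41  0.93 -0.11] w 36.7 F [-3.  -0.3  6.4] 36.0
chip x 524.8013985260397 568.503664192848 y top -117.71126059621348 -> c 546.6525313594439 -139.7112605962135
plate x 527.1675959898287 564.3269734432087 527.1910573123404 564.2523968407563 y -120.98279264995986 -158.05896955002177 -> c 545.7345058965335 -139.52088109999082
[ 544.89227586 -140.12401245]
```

Request:
send_rows(steps="0 0 0.3 0 0 0;0.09 -0.02 0 0 0 0;0 0 0 0 0 0;0 0 -0.2 0 0 0;0 0 -0.1 0 0 0;0 0 0 0 0 0")

```text
t: 14.85
ee_pos: [0.5039, -0.2532, -0.0035]
tool_rot: [0.0, 0.779, 0.627, -0.0]
ft_force: [-3.0, 0.1, 6.1]
gripper_width: 0.0367
gripper_force: 36.0
```

```bash
cat >> h.py <<'E'
TH=np.radians(-12.3); B=np.array([[np.cos(TH),np.sin(TH)],[-np.sin(TH),np.cos(TH)]])
def edge(img,a,b,sgn=0):
    "strongest subpixel gradient along the image line a->b (averaged over 5 px perp); returns pixel"
    a,b=np.array(a,float),np.array(b,float); n=int(np.hypot(*(b-a))*4); t=np.linspace(0,1,n)
    d=(b-a)/np.hypot(*(b-a)); p=np.array([-d[1],d[0]]); acc=0
    for k in range(-3,4):
        q=a+(b-a)*t[:,None]+p*k
        acc=acc+cv2.remap(img,q[:,0].astype(np.float32)[None],q[:,1].astype(np.float32)[None],cv2.INTER_LINEAR)[0].astype(float)
    gr=np.gradient(cv2.GaussianBlur(acc[None],(0,0),3)[0] if acc.ndim==1 else acc)
    i=np.argmax(gr*sgn if sgn else abs(gr)); return a+(b-a)*t[i]
E
python3 - <<'E'
from h import *
c,*cal=cap('wrist'); tool()
g=lambda x,y:(170+(x-1.5)/4,150+(y-1.4)/3.7)
red=c[:,:,2].copy(); f=lambda p,z:(ray(p,z,*cal)[0,:2]*1000)@B.T
sat=cv2.cvtColor(c,cv2.COLOR_BGR2HSV)[:,:,1]; grn=c[:,:,1]
pl=edge(red,g(200,310),g(250,310),1); pr=edge(red,g(460,310),g(505,310),-1)
cl=edge(sat,g(185,245),g(230,245)); cr=edge(sat,g(490,245),g(535,245)); ct=edge(grn,g(352,206),g(352,240),-1); pb=edge(red,g(351,485),g(351,510))
print([p.round(1) for p in (pl,pr,pb,cl,cr,ct)])
print('plate',f(pl,.026),f(pr,.026),f(pb,.026)[1]+19,'mid',(f(pl,.026)+f(pr,.026))[0]/2)
print('chip',f(cl,.018),f(cr,.018),f(ct,.018)[1]-22,'mid',(f(cl,.018)+f(cr,.018))[0]/2)
E
```

```text
t 14.9 tcp mm [ 503.9 -253.3   -3.5] close ang -12.34 zaxis [-0.    -0.001 -1.   ] q [ 0.84  0.62 -0.58  1.71  0.41  0.93 -0.11] w 36.6 F [-3.4  0.7  6. ] 36.0
[array([221.9, 233.4]), array([292.8, 233.4]), array([257.4, 284.6]), array([217.2, 215.8]), array([302.1, 215.8]), array([257.6, 210.8])]
plate [ 528.08653419 -127.2087097 ] [ 565.56310047 -127.26204634] -139.44397111690145 mid 546.8248173310769
chip [ 524.75755918 -120.31807847] [ 571.39292916 -120.3799774 ] -139.42141534469334 mid 548.0752441702691
```

The plate is centred on the chip within about 0.3 mm. Release it and move to view the heatsink.

Request:
send_rows(steps="0 0 0.1 0 0 0;0 0 0 0 0 0;0 0 0 0 0 0;0 0 0 0 0 0", gripper=1)

```text
t: 15.4
ee_pos: [0.5037, -0.2532, -0.0036]
tool_rot: [-0.0, 0.779, 0.627, -0.0]
ft_force: [-0.0, -0.2, -0.2]
gripper_width: 0.0855
gripper_force: 0.0
```

Request:
send_rows(steps="0 0 1 0 0 0;0 0 3 0 0 0;0 0 3 0 0 0;1 4 0.4 0 0 2;1 4.5 0 0 0 3;1 4.5 0 0 0 3;1 4.5 0 0 0 3;1 4.5 0 0 0 3;1 4.5 0 0 0 3;1 4.5 0 0 0 3;0.9 4.5 0 0 0 3.3;0 0 0 0 0 0;0 0 0 0 0 0;0 0 0 0 0 0")

```text
t: 17.15
ee_pos: [0.583, 0.0994, 0.0706]
tool_rot: [0.001, 0.637, 0.77, -0.001]
ft_force: [-0.2, 0.1, -0.6]
gripper_width: 0.0851
gripper_force: 0.0
```

Run:
```python
from h import *
c,*cal=cap('wrist','a1.png'); tool()
hsv=cv2.cvtColor(c,cv2.COLOR_BGR2HSV);H,S,V=cv2.split(hsv)
p=proj([[.5755,.1415,.024],[.5228,.1945,.027],[.4755,.1408,.047],[.465,.255,.036]],*cal); print(p.round())
x,y=p[0].astype(int)
m=((S<110)).astype(np.uint8); mm=m[y-50:y+50,x-50:x+50]
print(m[:,:].shape); 
for r in range(y-45,y+46,5): print(''.join('#' if m[r,k] else '.' for k in range(x-50,x+51,2)),''.join('+' if V[r,k]>150 else '-' if V[r,k]<70 else ' ' for k in range(x-50,x+51,2)))
t,*ct=cap('top'); Hh,Ss,Vv=cv2.split(cv2.cvtColor(t,cv2.COLOR_BGR2HSV))
rect((Hh<18)&(Ss>100),(364,210,393,238),.026,ct,'plate top cam');
```

```text
t 17.2 tcp mm [583.   99.5  70.6] close ang 10.79 zaxis [-0.    -0.001 -1.   ] q [ 0.29  0.62 -0.74  1.56  0.45  1.14 -0.35] w 85.2 F [-0.1 -1.   0.3] 0.0
[[257. 155.]
 [196.  65.]
 [108. 133.]
 [106. -70.]]
(384, 512)
................................................... +++++++++++++++++++++++++++++++++++++++++++++++++++
................................................... +++++++++++++++++++++++++++++++++++++++++++++++++++
................................................... +++++++++++++++++++++++++++++++++++++++++++++++++++
................................................... +++++++++++++ ++++   ++++  ++++   ++++  +++++++++++
...........#############################........... +++++++++++++++++++++++++++++++++++++++++++++++++  
............############################........... ++++++++++++++     +++   +++    ++    +++          
............#############################.......... +++++++++++++++++++++++++++++++++++++++            
............############################........... +++++++++++                                        
............############################.........
[... 471 characters left out ...]
...........#############################...........                                     ++             
............###########################............                                                    
............############################...........                                                    
...................................................                                                    
...................................................                                                    
...................................................                                                    
plate top cam rect [ 500.8 -254.3] [40.4 39.5] 77.5 centroid [ 500.8 -254.3]
```

Run:
```python
from h import *
c,*cal=cap('wrist'); tool(); s=manip.state()
S=cv2.cvtColor(c,cv2.COLOR_BGR2HSV)[:,:,1]
th=np.radians(10.8); Bh=np.array([[np.cos(th),np.sin(th)],[-np.sin(th),np.cos(th)]])
f=lambda p:(ray(p,.024,*cal)[0,:2]*1000)@Bh.T
L=[f(edge(S,(215,y),(245,y),-1)) for y in range(145,183,6)]; Rr=[f(edge(S,(270,y),(300,y),1)) for y in range(145,183,6)]
D=[f(edge(S,(x,170),(x,205),1)) for x in range(236,284,6)]
print(np.round([a[0] for a in L],1),np.round([a[0] for a in Rr],1),np.round([a[1] for a in D],1))
t=(s['ee_pos'][:2]*1000)@Bh.T; print('tcp',t)
cx=(np.median([a[0] for a in L])+np.median([a[0] for a in Rr]))/2; cy=np.median([a[1] for a in D])+22
print('centre h-frame',cx,cy,'world',Bh.T@[cx,cy],'delta mm',Bh.T@([cx,cy]-t))
```

```text
t 17.3 tcp mm [582.9 100.1  70.6] close ang 10.82 zaxis [-0.    -0.001 -1.   ] q [ 0.29  0.62 -0.74  1.56  0.44  1.14 -0.35] w 85.4 F [-0.5 -0.  -0.3] 0.0
[571.1 571.3 570.4 571.3 571.1 570.6 570.9] [613.1 612.8 613.5 613.1 613.  613.8 613.3] [7.7 7.7 7.7 7.6 7.6 7.6 7.6 7.6]
tcp [591.31957344 -10.90712481]
centre h-frame 592.0977098433 29.646840186659098 world [576.05476768 140.06976037] delta mm [-6.8347018  39.98145101]
```

Request:
send_rows(steps="-0.25 1.3 -0.5 0 0 0;-0.25 1.3 -1.5 0 0 0;-0.25 1.33 -2 0 0 0;0 0 -2 0 0 0;0 0 -1.5 0 0 0;0 0 -0.96 0 0 0;0 0 0 0 0 0;0 0 0 0 0 0")

```text
t: 18.3
ee_pos: [0.576, 0.1411, -0.0134]
tool_rot: [0.0, 0.637, 0.771, 0.001]
ft_force: [0.6, 1.0, 1.4]
gripper_width: 0.0854
gripper_force: 0.0
```

Request:
send_rows(steps="0 0 0 0 0 0;0 0 0 0 0 0;0 0 0 0 0 0;0 0 0 0 0 0;0 0 0 0 0 0", gripper=-1, squeeze=30)

```text
t: 18.92
ee_pos: [0.5758, 0.1413, -0.0134]
tool_rot: [0.0, 0.636, 0.771, 0.0]
ft_force: [1.1, 0.2, 4.2]
gripper_width: 0.0432
gripper_force: 32.8
```

Request:
send_rows(steps="0 0 1 0 0 0;0 0 3 0 0 0;0 0 3 0 0 0;-0.5 -2.3 1.5 0 0 -1.2;-0.9 -5 0.5 0 0 -2.8;-0.9 -5 0 0 0 -2.8;-0.9 -5 0 0 0 -2.8;-0.9 -5 0 0 0 -2.8;-0.9 -5 0 0 0 -2.8;-0.9 -5 0 0 0 -2.8;-0.9 -5 0 0 0 -2.8;-0.9 -4.5 0 0 0 -2.4;-0.45 -2.05 0 0 0 0;0 0 0 0 0 0;0 0 0 0 0 0;0 0 0 0 0 0")

```text
t: 20.92
ee_pos: [0.4949, -0.2944, 0.0762]
tool_rot: [-0.0, 0.777, 0.63, 0.001]
ft_force: [-0.2, -0.3, -1.0]
gripper_width: 0.043
gripper_force: 32.3
```

Run:
```python
from h import *
c,*cal=cap('wrist','a2.png'); tool(); s=manip.state(); e=s['ee_pos']
hsv=cv2.cvtColor(c,cv2.COLOR_BGR2HSV);H,S,V=cv2.split(hsv)
rect(((H<20)|(H>172))&(S>100)&(V>40),(200,80,320,215),.026,cal,'plate')
zt=e[2]+.0134+.024
th=np.radians(-12.35); d=np.array([np.cos(th),np.sin(th)]); p=np.array([-d[1],d[0]])
P=lambda a,b:proj(np.r_[e[:2]+(a*d+b*p)/1000,zt],*cal)[0].astype(int)
print([P(*q) for q in [(-22,22),(22,22),(22,-22),(-22,-22)]])
x,y=P(0,0)
for r in range(y-56,y+57,5): print(r,''.join('%d'%(V[r,k]//26) for k in range(x-60,x+61,2)))
print(x-60)
```

```text
t 20.98 tcp mm [ 494.7 -294.9   76.2] close ang -12.01 zaxis [ 0.     0.001 -1.   ] q [ 0.94  0.54 -0.62  1.61  0.34  1.1   0.03] w 43.1 F [-0.2 -0.1 -0.8] 32.3
plate rect [ 504.7 -253.5] [37.8 38.1] 78.0 centroid [ 504.8 -252.7]
[array([211, 223]), array([301, 224]), array([296, 300]), array([215, 299])]
207 4444444444444444444444444444444444444344444444444444444444444
212 4444444444433333333333333333333333333333333333333334444444444
217 7776777444333333333333333333333333333333333333333333444444444
222 7777777775333333333233333333333333333333333333333333344444444
227 7777777774444444444444444444444444444444444444444444467777777
232 7777777777433333333333333333333333333333333333333333677777777
237 7777423323433443333333333343333333333333434333444444422232677
242 7774223221123333333333333333323333333333333333333332112222257
247 2123332211233333333333333333333333333333333333333333211222222
252 2232232111344444444444444444444444444444444444444444211122323
257 2233221111133333333333333333333333333333333333333332111112223
262 3323211111344444444444444444444444455444444444444444211111232
267 2232111111123333333333333333333333333333333333333331111111122
272 1343111111133333333333333333333333333333333333333333111111233
277 1122111111144444444444444444444444444444444444444445111111122
282 1111111111433333333333333333333333333333333333333334211111111
287 1111211111655555555555555555655666565665666666666566611111111
292 1111111116743333333333333333333333333333333333333336741111111
297 1111111127755555555555555555555555555555555555555556772111111
302 1111111167777777777777777777777777777777777777777777775111111
307 1111111477777777776777777677777777777777777777777777777311111
312 1111122777777777777777777777777777777777777767777777777732111
317 1111117777777777777777777776777777776677777777777777777771111
196
```

```bash
cat >> h.py <<'E'
def held(c,cal,e,zt,edges,th):
    d=np.array([np.cos(th),np.sin(th)]); Bt=np.array([d,[-d[1],d[0]]]); t=(np.array(e[:2])*1000)@Bt.T
    return [((ray(q,zt,*cal)[0,:2]*1000)@Bt.T-t).round(1) for q in edges]
E
python3 - <<'E'
from h import *
c,*cal=cap('wrist'); tool(); s=manip.state(); e=s['ee_pos']; zt=e[2]+.0134+.024; th=np.radians(-12.2)
G=c[:,:,1]; S=cv2.cvtColor(c,cv2.COLOR_BGR2HSV)[:,:,1]
D=[edge(G,(x,294),(x,312),1) for x in range(228,290,8)]
print(np.round(D,1).tolist()); print('far edge',held(c,cal,e,zt,D,th))
V=c[:,:,1]; print('col258',V[284:312,258].tolist()); print('row290',V[290,205:225].tolist(),V[290,288:308].tolist())
print(' row225',V[225,200:224].tolist(),V[225,288:312].tolist())
print('col258 top',V[200:240,258].tolist())
E
```

```text
t 21.02 tcp mm [ 494.5 -295.5   76.2] close ang -12.05 zaxis [ 0.     0.001 -1.   ] q [ 0.94  0.54 -0.61  1.61  0.34  1.1   0.03] w 43.1 F [-0.2 -0.4 -0.9] 32.3
[[228.0, 296.5], [236.0, 296.5], [244.0, 296.5], [252.0, 296.5], [260.0, 296.5], [268.0, 296.5], [276.0, 296.5], [284.0, 296.5]]
far edge [array([-15.1, -19.8]), array([-10.8, -19.8]), array([ -6.5, -19.8]), array([ -2.2, -19.8]), array([  2.1, -19.8]), array([  6.3, -19.8]), array([ 10.6, -19.8]), array([ 14.9, -19.8])]
col258 [78, 110, 145, 149, 134, 94, 84, 84, 86, 83, 85, 85, 96, 144, 150, 149, 179, 181, 178, 179, 179, 184, 185, 189, 194, 197, 199, 189]
row290 [47, 52, 41, 43, 38, 40, 31, 44, 41, 118, 170, 177, 177, 135, 91, 85, 81, 84, 84, 83] [81, 83, 85, 82, 85, 83, 84, 84, 80, 124, 171, 185, 186, 136, 65, 46, 41, 42, 38, 41]
 row225 [180, 180, 180, 182, 182, 185, 189, 187, 186, 188, 188, 190, 191, 152, 119, 110, 112, 109, 109, 107, 109, 108, 109, 113] [112, 112, 109, 109, 113, 110, 112, 112, 112, 110, 109, 114, 113, 114, 106, 158, 176, 179, 181, 182, 186, 189, 140, 105]
col258 top [71, 103, 111, 109, 106, 108, 106, 107, 106, 94, 82, 77, 80, 82, 77, 80, 81, 77, 79, 81, 81, 78, 80, 78, 100, 109, 111, 109, 87, 82, 79, 83, 78, 84, 82, 77, 80, 100, 108, 107]
```

Request:
send_rows(steps="0.25 1.1 0 0 0 -0.2;0.35 1.6 0 0 0 0;0.35 1.6 -1 0 0 0;0 0 -2 0 0 0;0 0 -1.8 0 0 0;0 0 -1 0 0 0;0 0 0 0 0 0;0 0 0 0 0 0;0 0 0 0 0 0")

```text
t: 22.15
ee_pos: [0.5039, -0.2548, 0.0188]
tool_rot: [0.001, 0.78, 0.626, 0.0]
ft_force: [-0.8, -0.3, 0.0]
gripper_width: 0.0433
gripper_force: 32.3
```

Run:
```python
from h import *
tool(); c,*cal=cap('wrist','a3.png'); tool()
```

```text
t 22.15 tcp mm [ 503.9 -254.8   18.8] close ang -12.45 zaxis [ 0.001 -0.001 -1.   ] q [ 0.86  0.59 -0.59  1.7   0.39  0.97 -0.09] w 43.3 F [-0.8 -0.3  0. ] 32.3
t 22.2 tcp mm [ 503.9 -254.7   18.7] close ang -12.45 zaxis [ 0.001 -0.001 -1.   ] q [ 0.86  0.59 -0.59  1.7   0.39  0.97 -0.09] w 42.9 F [ 0.1 -0.1 -1. ] 32.3
```

Request:
send_rows(steps="0 0.12 -0.2 0 0 0.1;0 0 -0.3 0 0 0;0 0 -0.2 0 0 0;0 0 -0.15 0 0 0;0 0 0 0 0 0;0 0 0 0 0 0")

```text
t: 22.95
ee_pos: [0.5031, -0.2531, 0.0106]
tool_rot: [0.0, 0.779, 0.627, -0.0]
ft_force: [-2.6, 0.6, 6.3]
gripper_width: 0.043
gripper_force: 33.1
```

Run:
```python
from h import *
tool(); c,*cal=cap('wrist','a4.png'); s=manip.state(); e=s['ee_pos']
G=c[:,:,1]; S=cv2.cvtColor(c,cv2.COLOR_BGR2HSV)[:,:,1]
f=lambda p,z:((ray(p,z,*cal)[0,:2]*1000)@B.T).round(1)
# chip frame expected (546.7,-139.5): project chip edges & sample
W=lambda a,b,z:proj(np.r_[B.T@np.array([a,b])/1000,z],*cal)[0]
print('chip near edge px',W(546.7,-117.6,.018),'left',W(524.7,-120,.018),'right',W(568.6,-120,.018))
x,y=W(546.7,-117.6,.018).astype(int)
print('col',y-14,G[y-14:y+14,x].tolist()); 
print('row',y+3,200,G[y+3,200:225].tolist(),290,G[y+3,290:318].tolist())
print('held far edge col', G[285:312,258].tolist())
```

```text
t 22.95 tcp mm [ 503.1 -253.1   10.6] close ang -12.33 zaxis [-0.001 -0.001 -1.   ] q [ 0.85  0.6  -0.59  1.7   0.39  0.96 -0.1 ] w 43.0 F [-2.6  0.6  6.3] 33.1
chip near edge px [258.47965172 203.00169061] left [221.60557097 206.86648304] right [295.18267187 206.78921497]
col 189 [83, 83, 82, 84, 81, 81, 82, 79, 79, 81, 76, 78, 74, 74, 47, 36, 37, 38, 41, 35, 59, 90, 92, 96, 93, 93, 92, 92]
row 206 200 [78, 76, 80, 80, 79, 79, 82, 78, 78, 80, 82, 80, 81, 78, 76, 78, 79, 79, 78, 77, 81, 68, 53, 36, 38] 290 [36, 36, 42, 40, 40, 59, 75, 80, 76, 80, 75, 80, 75, 77, 76, 78, 80, 80, 76, 78, 76, 79, 78, 76, 76, 77, 78, 78]
held far edge col [115, 169, 180, 179, 115, 103, 99, 104, 100, 103, 103, 102, 171, 179, 180, 214, 218, 220, 221, 223, 225, 223, 224, 223, 222, 220, 219]
```

The heatsink is seated and centred on the plate within about 0.5 mm. Release it and go to the transformer.

Request:
send_rows(steps="0 0 0.1 0 0 0;0 0 0 0 0 0;0 0 0 0 0 0;0 0 0 0 0 0", gripper=1)

```text
t: 23.5
ee_pos: [0.5032, -0.2532, 0.0103]
tool_rot: [-0.0, 0.779, 0.627, -0.0]
ft_force: [0.1, -0.5, 0.5]
gripper_width: 0.0856
gripper_force: 0.0
```

Request:
send_rows(steps="0 0 1 0 0 0;0 0 2.7 0 0 0;0 0 2.7 0 0 0;-0.1 2.5 0.1 0 0 2.4;-0.1 4.8 0 0 0 4.7;-0.1 4.8 0 0 0 4.7;-0.1 4.8 0 0 0 4.7;-0.1 4.8 0 0 0 4.7;-0.2 4.8 0 0 0 4.7;-0.2 4.8 0 0 0 4.7;-0.2 4.8 0 0 0 4.7;-0.1 4.8 0 0 0 4.7;-0.1 3.8 0 0 0 3.5;-0.1 2.3 0 0 0 1.9;0 0 0 0 0 0;0 0 0 0 0 0;0 0 0 0 0 0")

```text
t: 25.62
ee_pos: [0.4894, 0.2149, 0.0752]
tool_rot: [0.0, 0.478, 0.879, -0.001]
ft_force: [1.1, -0.0, 0.3]
gripper_width: 0.0852
gripper_force: 0.0
```

Run:
```python
from h import *
c,*cal=cap('wrist','b1.png'); tool(); s=manip.state(); e=s['ee_pos']
H,S,V=cv2.split(cv2.cvtColor(c,cv2.COLOR_BGR2HSV))
x,y=proj([[.4656,.255,.036]],*cal)[0].astype(int); print(x,y)
for r in range(y-50,y+51,4): print(r,''.join('b' if (95<H[r,k]<130 and S[r,k]>110) else 'y' if (18<H[r,k]<36 and S[r,k]>110) else '%d'%(V[r,k]//26) for k in range(x-50,x+51,2)))
t,*ct=cap('top'); print('top heatsink')
Hh,Ss,Vv=cv2.split(cv2.cvtColor(t,cv2.COLOR_BGR2HSV)); q=proj([[.501,-.2555,.048]],*ct)[0].astype(int); print(q)
rect((Ss<70),(q[0]-15,q[1]-15,q[0]+16,q[1]+16),.048,ct,'hs')
```

```text
t 25.68 tcp mm [489.5 215.1  75.3] close ang 32.93 zaxis [-0.    -0.001 -1.   ] q [ 0.19  0.55 -0.88  1.72  0.47  1.1  -0.27] w 85.2 F [ 0.2  0.1 -0.5] 0.0
258 150
100 bbbbbbbbbbbbbbbbbbbbbbbbbbbbbbbbbbbbbbbbbbbbbbbbbbb
104 bbbbbbbbbbbbbbbbbbbbbbbbbbbbbbbbbbbbbbbbbbbbbbbbbbb
108 bbbbbbbbbbbbbbbbbbbbbbbbbbbbbbbbbbbbbbbbbbbbbbbbbbb
112 bbbbbbbbbbbbbbbbbbbbbbbbbbbbbbbbbbbbbbbbbbbbbbbbbbb
116 bbbbbbbbbbbbbbbbbbbbbbbbbbbbbbbbbbbbbbbbbbbbbbbbbbb
120 bbbbbbbbbbbbbbbbbbbbbbbbbbbbbbbbbbbbbbbbbbbbbbbbbbb
124 bbbbbbbbbbbb34yyyyyyyyyyyyyyyyyyyyyyyy33bbbbbbbbbbb
128 bbbbbbbbbbbbyyyyyyyyyyyyyyyyyyyyyyyyyyy3bbbbbbbbbbb
132 bbbbbbbbbbbbyyyyyyyyyyyyyyyyyyyyyyyyyyy3bbbbbbbbbbb
136 bbbbbbbbbbbbyyyyyyyyyyyyyyyyyyyyyyyyyyy2bbbbbbbbbbb
140 bbbbbbbbbb44444444444444444444444444444444bbbbbbbbb
144 bbbbbbbbbb44444444444444444444444444444444bbbbbbbbb
148 bbbbbbbbbb44444444444444444444444444444445bbbbbbbbb
152 bbbbbbbbbb54444444444444444444444444444444bbbbbbbbb
156 bbbbbbbbbb54444444444444444444444444444434bbbbbbbbb
160 bbbbbbbbbbb54666666656666466yyyy4444y4323bbbbbbbbbb
164 bbbbbbbbbbbb4yyyyyyyyyyyyyyyyyyyyyyyyyybbbbbbbbbbbb
168 bbbbbbbbbbbbbyyyyyyyyyyyyyyyyyyyyyyyyy3bbbbbbbbbbbb
172 bbbbbbbbbbbbbbbbbbbbbbbbbbbbbbbbbbbbbbbbbbbbbbbbbbb
176 bbbbbbbbbbbbbbbbbbbbbbbbbbbbbbbbbbbbbbbbbbbbbbbbbbb
180 bbbbbbbbbbbbbbbbbbbbbbbbbbbbbbbbbbbbbbbbbbbbbbbbbbb
184 bbbbbbbbbbbbbbbbbbbbbbbbbbbbbbbbbbbbbbbbbbbbbbbbbbb
188 bbbbbbbbbbbbbbbbbbbbbbbbbbbbbbbbbbbbbbbbbbbbbbbbbbb
192 bbbbbbbbbbbbbbbbbbbbbbbbbbbbbbbbbbbbbbbbbbbbbbbbbbb
196 bbbbbbbbbbbbbbbbbbbbbbbbbbbbbbbbbbbbbbbbbbbbbbbbbbb
200 bbbbbbbbbbbbbbbbbbbbbbbbbbbbbbbbbbbbbbbbbbbbbbbbbbb
top heatsink
[382 222]
hs rect [ 498.7 -250.7] [55.7 50.4] 76.5 centroid [ 498.9 -251.2]
```

Run:
```python
from h import *
c,*cal=cap('wrist'); tool(); s=manip.state(); e=s['ee_pos']; th=np.radians(32.93)
S=cv2.cvtColor(c,cv2.COLOR_BGR2HSV)[:,:,1]
E=[edge(S,(215,y),(245,y),-1) for y in (143,148,153)]+[edge(S,(275,y),(305,y),1) for y in (143,148,153)]+[edge(S,(x,130),(x,146),-1) for x in (240,258,275)]+[edge(S,(x,148),(x,166),1) for x in (240,258,275)]+[edge(c[:,:,2],(x,164),(x,178),-1) for x in (240,258,275)]
print(np.round(E,1).tolist()); print(held(c,cal,e,.036,E,th))
```

```text
t 25.77 tcp mm [489.6 215.6  75.4] close ang 32.95 zaxis [ 0.    -0.001 -1.   ] q [ 0.19  0.55 -0.88  1.72  0.47  1.1  -0.27] w 85.4 F [-0.6  0.7 -0.2] 0.0
[[226.6, 143.0], [226.8, 148.0], [226.8, 153.0], [289.6, 143.0], [289.6, 148.0], [289.6, 153.0], [240.0, 138.1], [258.0, 137.9], [275.0, 137.9], [240.0, 160.4], [258.0, 160.4], [275.0, 160.4], [240.0, 171.4], [258.0, 171.4], [275.0, 171.1]]
[array([-21.6,  51.9]), array([-21.5,  48.3]), array([-21.6,  44.6]), array([24. , 51.9]), array([24.1, 48.3]), array([24.2, 44.6]), array([-11.8,  55.3]), array([ 1.1, 55.5]), array([13.4, 55.5]), array([-12.1,  39.2]), array([ 1.1, 39.2]), array([13.6, 39.2]), array([-12.3,  31. ]), array([ 1.1, 31. ]), array([13.8, 31.2])]
```

Request:
send_rows(steps="-0.83 1.3 -0.5 0 0 0;-0.85 1.34 -1.5 0 0 0;-0.85 1.34 -2 0 0 0;0 0 -2 0 0 0;0 0 -1.4 0 0 0;0 0 -0.94 0 0 0;0 0 0 0 0 0;0 0 0 0 0 0")

```text
t: 26.78
ee_pos: [0.4646, 0.2568, -0.0074]
tool_rot: [0.0, 0.477, 0.879, 0.001]
ft_force: [-0.2, -0.4, -0.3]
gripper_width: 0.0855
gripper_force: 0.0
```

Request:
send_rows(steps="0 0 0 0 0 0;0 0 0 0 0 0;0 0 0 0 0 0;0 0 0 0 0 0;0 0 0 0 0 0", gripper=-1, squeeze=40)

```text
t: 27.4
ee_pos: [0.4644, 0.2569, -0.0073]
tool_rot: [0.0, 0.477, 0.879, 0.0]
ft_force: [-0.7, -0.1, 5.6]
gripper_width: 0.0451
gripper_force: 43.7
```

Request:
send_rows(steps="0 0 1 0 0 0;0 0 3 0 0 0;0 0 3 0 0 0;0.2 -2.4 1.5 0 0 -2.2;0.4 -4.6 0.2 0 0 -4.5;0.4 -4.6 0 0 0 -4.5;0.4 -4.6 0 0 0 -4.5;0.4 -4.6 0 0 0 -4.5;0.5 -4.7 0 0 0 -4.5;0.5 -4.7 0 0 0 -4.5;0.5 -4.7 0 0 0 -4.5;0.4 -4.7 0 0 0 -4.5;0.4 -4.5 0 0 0 -4;0.3 -3.5 0 0 0 -3;0.04 -1 0 0 0 0;0 0 0 0 0 0;0 0 0 0 0 0;0 0 0 0 0 0")

```text
t: 29.65
ee_pos: [0.5086, -0.2274, 0.0792]
tool_rot: [-0.0, 0.777, 0.63, 0.0]
ft_force: [0.3, 0.6, -1.3]
gripper_width: 0.0452
gripper_force: 42.9
```

Run:
```python
from h import *
c,*cal=cap('wrist','b2.png'); tool(); s=manip.state(); e=s['ee_pos']
H,S,V=cv2.split(cv2.cvtColor(c,cv2.COLOR_BGR2HSV))
W=lambda a,b,z:proj(np.r_[B.T@np.array([a,b])/1000,z],*cal)[0]
x,y=W(546.7,-69.6,.014).astype(int); print('pad px',x,y)
rect(((S<60)&(V>100)),(x-40,y-40,x+40,y+40),.014,cal,'pad')
rect(((S<60)&(V>100)),(*(W(546.7-58,-69.6+70,.014).astype(int)-30),*(W(546.7-58,-69.6+70,.014).astype(int)+30)),.014,cal,'padfl')
zt=e[2]+.0073+.036
th=np.radians(-12.3); d=np.array([np.cos(th),np.sin(th)]); p=np.array([-d[1],d[0]])
x,y=proj(np.r_[e[:2],zt],*cal)[0].astype(int); print(x,y)
for r in range(y-50,y+61,4): print(r,''.join('y' if (18<H[r,k]<36 and S[r,k]>110) else 'g' if (S[r,k]>80) else '%d'%(V[r,k]//26) for k in range(x-60,x+61,2)))
```

```text
t 29.7 tcp mm [ 508.6 -227.8   79.3] close ang -11.98 zaxis [ 0.  0. -1.] q [ 0.85  0.51 -0.63  1.66  0.33  1.09 -0.09] w 45.4 F [ 1.2 -0.7 -1.4] 42.9
pad px 258 150
pad rect [ 519.  -185.5] [35.2 36.3] 78.0 centroid [ 519.4 -184.4]
padfl rect [ 476.8 -105.2] [36.8 36.9] 78.0 centroid [ 476.9 -104.5]
256 269
219 555555555gg211yyyyyyyyyyyyyyyyyyyyyyyyyyyyyyyyyyg113gg5555555
223 5555555553g21gyyyyyyyyyyyyyyyyyyyyyyyyyyyyyyyyyyy11ggg5555555
227 5555555553331yyyyyyyyyyyyyyyyyyyyyyyyyyyyyyyyyyyyy1ggg5555555
231 8888888886ggyyyyyyyyyyyyyyyyyyyyyyyyyyyyyyyyyyyyyygggg8898889
235 8888555553g2yyyyyyyyyyyyyyyyyyyyyyyyyyyyyyyyyyyyyyy3g35555589
239 888323321112yyyyyyyyyyyyyyyyyyyyyyyyyyyyyyyyyyyyyyy1111333359
243 883323211112yyyyyyyyyyyyyyyyyyyyyyyyyyyyyyyyyyyyyyy1111233325
247 123323211111yyyyyyyyyyyyyyyyyyyyyyyyyyyyyyyyyyyyyyy2111123333
251 2333321112121111111111112111111111111111111111121111121112333
255 3332311122222222222222222221222222221222212222222222221111233
259 3333211122222222222222222222222222222222222222222222221111233
263 322211111222222222222222222222222222222222222222222222111112
[... 357 characters left out ...]
yyyyyyyyyyyyyyyyyyyyyyyyyyyy677761111111
291 111111115777777yyyyyyyyyyyyyyyyyyyyyyyyyyyyyyyyg7777773111111
295 1111111177887777777777777777777777777777877777777788776112211
299 1111111577777777777777887777787777777778887777777887777411111
303 1111111777777777777777778777777777777777788777777777777711111
307 1111114777777787777777877777777778777777888777777777777742111
311 1111117777777777787777777777777787777777777777777777777772211
315 1111177777777777777777777777777778777777777877777777777777211
319 1111167777777887777777777777777787777777777777777777777775111
323 1111137777777777777777777777887777777777777777887777777783111
327 1111117777777777777777777777777777777777877788777777877761111
```

Run:
```python
from h import *
s0=manip.state(); c,*cal=cap('wrist'); tool(); e=s0['ee_pos']; th=np.radians(-12.1); zt=e[2]+.0073+.036
S=cv2.cvtColor(c,cv2.COLOR_BGR2HSV)[:,:,1]; V=c[:,:,1]
E=[edge(c[:,:,2],(x,242),(x,258),-1) for x in (236,256,276)]+[edge(c[:,:,2],(x,276),(x,288),1) for x in (236,256,276)]
print(np.round(E,1).tolist(),held(c,cal,e,zt,E,th))
print('pad',held(c,cal,e,.014,[edge(S,(215,y),(245,y),-1) for y in (140,150,160)]+[edge(S,(270,y),(300,y),1) for y in (140,150,160)]+[edge(S,(x,115),(x,140),-1) for x in (245,258,270)]+[edge(S,(x,160),(x,185),1) for x in (245,258,270)],th))
print('col',V[244:260,256].tolist(),V[274:300,256].tolist())
```

```text
t 29.75 tcp mm [ 508.5 -228.1   79.2] close ang -12.01 zaxis [ 0.  0. -1.] q [ 0.85  0.51 -0.63  1.66  0.33  1.09 -0.09] w 45.5 F [ 0.7  0.5 -1.7] 42.9
[[236.0, 249.6], [256.0, 249.6], [276.0, 249.6], [236.0, 282.6], [256.0, 282.6], [276.0, 282.6]] [array([-9.8, 10.5]), array([-0.1, 10.5]), array([ 9.5, 10.5]), array([-10.2,  -7.9]), array([-0.1, -7.8]), array([ 9.9, -7.8])]
pad [array([-17.2,  52.8]), array([-16.9,  44.7]), array([-16.9,  36.5]), array([19.5, 52.8]), array([19.3, 44.8]), array([19.3, 36.5]), array([-9.5, 61.6]), array([ 0.9, 61.6]), array([10.6, 61.4]), array([-9.9, 25.2]), array([ 1. , 25.4]), array([11.1, 25.2])]
col [114, 115, 118, 117, 117, 116, 64, 48, 42, 43, 46, 52, 50, 53, 55, 55] [57, 56, 56, 56, 70, 69, 71, 71, 69, 126, 151, 157, 155, 157, 154, 154, 144, 148, 187, 194, 195, 198, 199, 201, 198, 201]
```

Request:
send_rows(steps="0.26 1.05 0 0 0 -0.2;0.35 1.6 0 0 0 0;0.35 1.6 -1 0 0 0;0 0 -2 0 0 0;0 0 -2 0 0 0;0 0 -1.3 0 0 0;0 0 -0.6 0 0 0;0 0 0 0 0 0;0 0 0 0 0 0;0 0 0 0 0 0")

```text
t: 31.0
ee_pos: [0.5186, -0.1871, 0.0108]
tool_rot: [0.001, 0.779, 0.627, 0.0]
ft_force: [-0.4, 0.0, -1.1]
gripper_width: 0.0452
gripper_force: 43.0
```

Run:
```python
from h import *
s0=manip.state(); c,*cal=cap('wrist','b3.png'); tool(); e=s0['ee_pos']
H,S,V=cv2.split(cv2.cvtColor(c,cv2.COLOR_BGR2HSV))
x,y=proj(np.r_[e[:2],e[2]+.0093],*cal)[0].astype(int); print(x,y)
for r in range(y-70,y+20,3): print(r,''.join('y' if (18<H[r,k]<36 and S[r,k]>110) else 'g' if (S[r,k]>80) else '%d'%(V[r,k]//26) for k in range(x-60,x+61,2)))
```

```text
t 31.05 tcp mm [ 518.4 -187.2   10.7] close ang -12.35 zaxis [ 0.001 -0.001 -1.   ] q [ 0.75  0.58 -0.6   1.74  0.4   0.94 -0.23] w 44.9 F [ 0.3  0.9 -2.4] 43.0
256 239
169 33333333333333333333333333333333333333333333333333334gggg3222
172 3333333333333333333333333333333333333333333333333333ggggg3221
175 g3333333333333333333333333333333333333333333333333333gg3g2211
178 g3g33g33g33333333333333333333333333333333333333333333g3g33111
181 ggg33g333333g33333333333333333333333333333323333333333g332111
184 gggg333gggg3g3gg3g333333333333333333333333g3333g332g33g33333g
187 gggg3gggggg3g3ggg333g3333g33333333333333gg333g333gg33gggggggg
190 ggggg3ggggggggggg33ggg333333333g3323g3323333g33g3g3g33ggggggg
193 ggggggggggggg3g3gg3g33gg3gg3333g333g3g333g33gggggggggggg33ggg
196 ggggggggggggggggggg3gg33g333ggg333gggg3333gggggg2gggggggggggg
199 ggggggggg3ggggggg3ggg3g3g3g3g33g3ggg33ggggg3ggggg3ggggggggggg
202 ggggggggggggggggggggggg3g3gggg23gg3g33gg33gg3gggg33gggggggggg
205 ggggggggggggggggggggg3333333333333333333333333gg3g3gggggggggg
208 gggggggggggggggg44444444444444444444444444444333g3ggggggg3ggg
211 ggg
[... 348 characters left out ...]
yyyyyyyyyyyyyyyyyyyyyyyyyyyyygg3ggg21111
229 ggggggggggg2yyyyyyyyyyyyyyyyyyyyyyyyyyyyyyyyyyyyyy122gggggggg
232 gggggggggg32yyyyyyyyyyyyyyyyyyyyyyyyyyyyyyyyyyyyyyy2g22gggggg
235 gggg323222ggyyyyyyyyyyyyyyyyyyyyyyyyyyyyyyyyyyyyyyy22233333gg
238 ggg33333111gyyyyyyyyyyyyyyyyyyyyyyyyyyyyyyyyyyyyyyy1112333344
241 gg333332g11gyyyyyyyyyyyyyyyyyyyyyyyyyyyyyyyyyyyyyyy1111233333
244 2g3333311112yyyyyyyyyyyyyyyyyyyyyyyyyyyyyyyyyyyyyyy1111133333
247 123333211111yyyyyyyyyyyyyyyyyyyyyyyyyyyyyyyyyyyyyyy1111123333
250 2333321111111gyyyyyyyyyyyyyyyyyyyyyyyyyyyyyyyyyyy211111113333
253 3333311111111111211112111122122122212121211111111111111112333
256 3333211122222222222222222222222222222222222222222222121111233
```

```bash
cat > tr.py <<'E'
from h import *
s0=manip.state(); c,*cal=cap('wrist'); tool(); e=s0['ee_pos']; th=np.radians(-12.3); zb=max(e[2]+.0093,.014)
S=cv2.cvtColor(c,cv2.COLOR_BGR2HSV)[:,:,1]; G=c[:,:,1]
import sys; r=int(sys.argv[1]); r2=int(sys.argv[2])
print('col257',r-12,G[r-12:r2+8,257].tolist()); print('sat',S[r-12:r2+8,257].tolist())
T=[edge(G,(x,r2-5),(x,r2+5),-1) for x in (240,257,275)]; Tl=[edge(G,(208,r2+2),(228,r2+2),-1),edge(G,(288,r2+2),(308,r2+2),1)]
Pn=[edge(S,(x,r-9),(x,r+5),-1) for x in (240,257,270)]; Pl=[edge(S,(215,r2-3),(240,r2-3),-1),edge(S,(270,r2-3),(300,r2-3),1)]
print(np.round(T+Tl,1).tolist(),np.round(Pn+Pl,1).tolist())
print('tr near/side',held(c,cal,e,zb,T+Tl,th)); print('pad near/side',held(c,cal,e,.014,Pn+Pl,th))
E
python3 tr.py 206 213
```

```text
t 31.1 tcp mm [ 518.3 -187.1   10.6] close ang -12.35 zaxis [ 0.001 -0.    -1.   ] q [ 0.75  0.58 -0.6   1.74  0.4   0.94 -0.23] w 45.2 F [ 0.4 -0.4 -2. ] 43.0
col257 194 [81, 79, 82, 82, 76, 82, 82, 83, 84, 80, 80, 80, 110, 112, 113, 113, 113, 112, 58, 29, 38, 40, 44, 90, 97, 96, 92]
sat [76, 77, 81, 78, 81, 78, 84, 77, 73, 86, 77, 57, 5, 7, 7, 2, 4, 5, 22, 80, 60, 51, 119, 165, 155, 166, 175]
[[240.0, 211.6], [257.0, 211.6], [275.0, 211.6], [218.1, 215.0], [296.9, 215.0]] [[240.0, 205.4], [257.0, 205.4], [270.0, 205.4], [226.6, 210.0], [285.9, 210.0]]
tr near/side [array([-9.7, 17.9]), array([ 0.3, 17.9]), array([11. , 17.9]), array([-22.8,  15.8]), array([24.1, 15.7])]
pad near/side [array([-10. ,  19.8]), array([ 0.3, 19.7]), array([ 8.3, 19.7]), array([-18.3,  16.8]), array([18.1, 16.7])]
```

Request:
send_rows(steps="0 0.1 0 0 0 0;0 0.09 -0.1 0 0 0;0 0 -0.2 0 0 0;0 0 -0.2 0 0 0;0 0 -0.1 0 0 0;0 0 0 0 0 0;0 0 0 0 0 0")

```text
t: 31.98
ee_pos: [0.5179, -0.185, 0.0047]
tool_rot: [0.0, 0.779, 0.627, -0.0]
ft_force: [-2.3, 0.9, 5.3]
gripper_width: 0.0454
gripper_force: 43.7
```

```bash
python3 tr.py 208 211
```

```text
t 32.02 tcp mm [ 517.9 -185.     4.7] close ang -12.33 zaxis [-0. -0. -1.] q [ 0.74  0.59 -0.6   1.75  0.4   0.93 -0.23] w 45.2 F [-1.7  0.9  6. ] 43.7
col257 196 [84, 80, 82, 83, 82, 82, 80, 80, 82, 81, 83, 80, 83, 80, 81, 83, 44, 38, 37, 39, 47, 89, 93]
sat [79, 80, 84, 77, 72, 75, 80, 80, 84, 76, 80, 83, 80, 80, 88, 83, 75, 94, 72, 50, 110, 163, 170]
[[240.0, 211.6], [257.0, 211.6], [275.0, 211.6], [218.1, 213.0], [296.9, 213.0]] [[240.0, 211.5], [257.0, 210.7], [270.0, 211.0], [216.0, 208.0], [274.3, 208.0]]
tr near/side [array([-9.8, 17.8]), array([ 0.3, 17.8]), array([11. , 17.8]), array([-22.7,  17. ]), array([24. , 16.9])]
pad near/side [array([-9.8, 17.9]), array([ 0.3, 18.4]), array([ 8. , 18.2]), array([-23.9,  20.1]), array([10.5, 20.1])]
```

The transformer is seated squarely on the pad, and its near edge coincides with the pad edge. Release it and go to the capacitor.

Request:
send_rows(steps="0 0 0.1 0 0 0;0 0 0 0 0 0;0 0 0 0 0 0;0 0 0 0 0 0", gripper=1)

```text
t: 32.52
ee_pos: [0.518, -0.185, 0.005]
tool_rot: [-0.0, 0.779, 0.627, 0.0]
ft_force: [-0.9, 0.1, 0.8]
gripper_width: 0.0852
gripper_force: 0.0
```

Request:
send_rows(steps="0 0 1 0 0 0;0 0 2.7 0 0 0;0 0 2.7 0 0 0;-0.5 2.7 1 0 0 0;-0.9 4.8 0 0 0 0;-0.9 4.8 0 0 0 0;-0.9 4.8 0 0 0 0;-0.9 4.8 0 0 0 0;-0.7 4 0 0 0 0;-0.5 2.3 0 0 0 0;0 0 0 0 0 0;0 0 0 0 0 0;0 0 0 0 0 0;0 0 0 0 0 0")

```text
t: 34.28
ee_pos: [0.4652, 0.0958, 0.079]
tool_rot: [0.0, 0.78, 0.626, -0.0]
ft_force: [0.7, -0.2, 0.1]
gripper_width: 0.0853
gripper_force: 0.0
```

Run:
```python
from h import *
s0=manip.state(); c,*cal=cap('wrist','c1.png'); tool(); e=s0['ee_pos']
H,S,V=cv2.split(cv2.cvtColor(c,cv2.COLOR_BGR2HSV))
x,y=proj([[.4755,.1408,.047]],*cal)[0].astype(int); print(x,y)
r=rect(((S<70)&(V>100)),(x-30,y-30,x+30,y+30),.047,cal,'cap top')
t=e[:2]*1000; print('delta board',B@(np.array(r[0])-t), 'world',np.array(r[0])-t)
for q in range(y-30,y+31,3): print(q,''.join('b' if (95<H[q,k]<130 and S[q,k]>110) else '%d'%(V[q,k]//26) for k in range(x-40,x+41,2)))
```

```text
t 34.33 tcp mm [465.2  96.   79. ] close ang -12.44 zaxis [-0. -0. -1.] q [ 0.36  0.37 -0.75  1.87  0.3   1.01 -0.73] w 85.4 F [ 0.6 -0.4  0.1] 0.0
257 153
cap top rect [474.9 141.2] [23.9 24.4] 33.1 centroid [475.1 141.4]
delta board [-0.12200646 46.4406104 ] world [ 9.7740553  45.40058395]
123 bbbbbbbbbbbbbbbbbbbbbbbbbbbbbbbbbbbbbbbbb
126 bbbbbbbbbbbbbbbbbbbbbbbbbbbbbbbbbbbbbbbbb
129 bbbbbbbbbbbbbbbbbbbbbbbbbbbbbbbbbbbbbbbbb
132 bbbbbbbbbbbbbbbbbbbbbbbbbbbbbbbbbbbbbbbbb
135 bbbbbbbbbbbbbbbb333322b2bbbbbbbbbbbbbbbbb
138 bbbbbbbbbbbbb2338996444442bbbbbbbbbbbbbbb
141 bbbbbbbbbbbb2289944344444432bbbbbbbbbbbbb
144 bbbbbbbbbbb24975444244444444bbbbbbbbbbbbb
147 bbbbbbbbbbb3875444434444444431bbbbbbbbbbb
150 bbbbbbbbbb35954444433444444441bbbbbbbbbbb
153 bbbbbbbbbb23444444432222223442bbbbbbbbbbb
156 bbbbbbbbbbb2443344442444444442bbbbbbbbbbb
159 bbbbbbbbbbbb44444444244444444bbbbbbbbbbbb
162 bbbbbbbbbbbb34444444344444442bbbbbbbbbbbb
165 bbbbbbbbbbbb1344444433444442bbbbbbbbbbbbb
168 bbbbbbbbbbbbbb2344444444431bbbbbbbbbbbbbb
171 bbbbbbbbbbbbbbb212233322bbbbbbbbbbbbbbbbb
174 bbbbbbbbbbbbbbbbbbbbbbbbbbbbbbbbbbbbbbbbb
177 bbbbbbbbbbbbbbbbbbbbbbbbbbbbbbbbbbbbbbbbb
180 bbbbbbbbbbbbbbbbbbbbbbbbbbbbbbbbbbbbbbbbb
183 bbbbbbbbbbbbbbbbbbbbbbbbbbbbbbbbbbbbbbbbb
```

Request:
send_rows(steps="0.3 1.4 -0.5 0 0 0;0.33 1.5 -1.5 0 0 0;0.3 1.53 -2 0 0 0;0 0 -2 0 0 0;0 0 -1.3 0 0 0;0 0 -0.6 0 0 0;0 0 0 0 0 0;0 0 0 0 0 0")

```text
t: 35.33
ee_pos: [0.475, 0.1414, 0.0008]
tool_rot: [0.0, 0.779, 0.627, 0.001]
ft_force: [0.5, 0.9, 0.5]
gripper_width: 0.0853
gripper_force: 0.0
```

Request:
send_rows(steps="0 0 0 0 0 0;0 0 0 0 0 0;0 0 0 0 0 0;0 0 0 0 0 0;0 0 0 0 0 0;0 0 0 0 0 0", gripper=-1, squeeze=25)

```text
t: 36.08
ee_pos: [0.4745, 0.1413, 0.0003]
tool_rot: [0.0, 0.779, 0.627, 0.0]
ft_force: [0.0, -0.1, 3.8]
gripper_width: 0.0291
gripper_force: 24.9
```

Request:
send_rows(steps="0 0 1 0 0 0;0 0 3 0 0 0;0 0 3 0 0 0;0.8 -2.4 1 0 0 0;1.55 -4.6 0 0 0 0;1.55 -4.6 0 0 0 0;1.55 -4.6 0 0 0 0;1.55 -4.6 0 0 0 0;1.55 -4.6 0 0 0 0;1.3 -3.9 0 0 0 0;0.7 -2.1 0 0 0 0;0 0 0 0 0 0;0 0 0 0 0 0;0 0 0 0 0 0;0 0 0 0 0 0")

```text
t: 37.95
ee_pos: [0.5797, -0.1711, 0.0804]
tool_rot: [-0.0, 0.778, 0.628, 0.0]
ft_force: [-0.9, -0.7, -0.6]
gripper_width: 0.0293
gripper_force: 24.9
```

Run:
```python
from h import *
s0=manip.state(); c,*cal=cap('wrist','c2.png'); tool(); e=s0['ee_pos']; t=e[:2]*1000
H,S,V=cv2.split(cv2.cvtColor(c,cv2.COLOR_BGR2HSV))
x,y=proj([[.5905,-.1285,.014]],*cal)[0].astype(int); print(x,y)
r=rect(((S<60)&(V>90)),(x-35,y-35,x+35,y+35),.014,cal,'pad'); print('pad delta board',B@(np.array(r[0])-t))
zt=e[2]-.0003+.047
x,y=proj(np.r_[e[:2],zt],*cal)[0].astype(int); print(x,y)
for q in range(y-50,y+51,4): print(q,''.join('%d'%(V[q,k]//26) for k in range(x-60,x+61,2)))
```

```text
t 38.0 tcp mm [ 579.8 -171.6   80.3] close ang -12.23 zaxis [ 0.  0. -1.] q [ 0.68  0.6  -0.64  1.52  0.38  1.15 -0.24] w 28.8 F [ 0.   0.3 -0.5] 24.9
258 150
pad rect [ 590.3 -129.1] [36.2 36.6] 77.8 centroid [ 590.4 -128.2]
pad delta board [ 1.36439716 43.33596376]
256 272
222 3333333332113333321123111111111111111111133333333333577777777
226 6666666432113333321110111111111111111111113333443333677777777
230 7777776421112333333311101100101110111111111335555555777777777
234 5557755311122222114311111111111111011111111452233335777777777
238 2222222221122222118211101111111111111111111231122233777777777
242 2222222221222221113111111111111111111111111121122333566677777
246 2222111111222221111111111111111111111111111111112333221222677
250 2221111112222211111111111111334443311111111111112223321212267
254 2211111122222211111111134444444444444442111111111233332212226
258 6611111122222111111114444444432444444444421111111233323211222
262 9211111222222111111244444444442444444444444111111122333221122
266 2111112222221111111444444444442444444444444311111123333321112
270 1111111111332111113444444444
[... 191 characters left out ...]
4444444444234666666544212111111111111111
286 1111111111111111154114444566666426666666652355111111111111111
290 1101111111111111255551156666666666666664115555211111111111111
294 1111111111111111455555751134666666532148855557311111111111111
298 1111111111111111555555688888876888888888865555411111111111111
302 1111111111111111555555688888888888888888855655521111111111111
306 1111111111111114555555588888888888888888865557631211111111111
310 1111111111112235555555688888888888888888855555543431111111111
314 1110111111111155555555555555555555555555555555555561111111111
318 1111111111123455555555555555555555555555555555555572111111111
322 1011111111113555555555555555555555555555555599955561111111111
```

Request:
send_rows(steps="0.25 1.1 0 0 0 0;0.35 1.6 0 0 0 0;0.35 1.6 -1 0 0 0;0 0 -2 0 0 0;0 0 -1.8 0 0 0;0 0 -1.1 0 0 0;0 0 -0.3 0 0 0;0 0 0 0 0 0;0 0 0 0 0 0;0 0 0 0 0 0")

```text
t: 39.25
ee_pos: [0.5898, -0.1299, 0.0188]
tool_rot: [0.001, 0.779, 0.627, 0.0]
ft_force: [0.3, -1.3, -1.2]
gripper_width: 0.0291
gripper_force: 24.9
```

Run:
```python
from h import *
s0=manip.state(); c,*cal=cap('wrist','c3.png'); tool(); e=s0['ee_pos']; t=e[:2]*1000
H,S,V=cv2.split(cv2.cvtColor(c,cv2.COLOR_BGR2HSV))
zb=e[2]+.0017; print('cap bottom z',zb)
x,y=proj(np.r_[e[:2],zb],*cal)[0].astype(int); print(x,y)
for q in range(y-40,y+30,3): print(q,''.join('g' if S[q,k]>80 and V[q,k]>55 else '%d'%(V[q,k]//26) for k in range(x-50,x+51,2)))
G=c[:,:,1]; print('col',x+1,y-45,G[y-45:y-5,x+1].tolist())
th=np.radians(-12.3)
N=[edge(S,(k,y-45),(k,y-22),-1) for k in (x-15,x,x+15)]; print('pad near',np.round(N,1).tolist(),held(c,cal,e,.014,N,th))
SD=[edge(S,(x-50,y-28),(x-20,y-28),-1),edge(S,(x+20,y-28),(x+50,y-28),1)]; print('pad sides',np.round(SD,1).tolist(),held(c,cal,e,.014,SD,th))
```

```text
t 39.3 tcp mm [ 589.7 -129.8   18.7] close ang -12.35 zaxis [ 0.001 -0.    -1.   ] q [ 0.6   0.67 -0.61  1.58  0.43  1.03 -0.35] w 29.3 F [ 0.7  0.8 -0.3] 24.9
cap bottom z 0.020458554684955367
256 233
193 2g22gg22ggggggggggggggggg2ggggggggg22gg2ggggggg2222
196 222gg22gg22g2gggggggggg2ggggg2ggggggggggg2gggg222g2
199 2g2222gg2gggggggggggggggggggggggg22ggggggggg2222222
202 22g2g2222ggggggggg2ggggg2gggggggggg2gggggggggg22g2g
205 22gggg2gggg233333333333333333333333333332gg2ggg2222
208 2g22g22g2gg23333333333333333333333333333gggggggg2g2
211 gggg22gggg2g3333333333333333333333333333gggg2g2g2gg
214 2gggggg2gggg3333333333111111112333333333g22ggggg222
217 gggggggg2ggg3333333110111111000102333333ggggg222g22
220 gggggggggggg3333321110010101110111133333gggggg53ggg
223 g2gg2ggggggg3333210101000111111110102333gg22gg43ggg
226 gggggggggggg3332010100111111101111011333ggggggggggg
229 gggggggggggg3340001101011110111111101233ggggggggggg
232 gggggggggggg4531111101110111111111111134ggggggggggg
235 gggggg22222114201111100010011100011011431122224gggg
238 gggggg22222114110001001110111111011111231122222gggg
241 ggggg3222211131111111110111111110101111211222223ggg
244 211112222211101110001011111111101111110111122222111
247 111112222211101011101111111111111101111111122222111
250 111122222111010111111123344433111111011111122222211
253 111222222111111101134444444444444111111111112222211
256 111222222111101114444444434444444442111111112223221
259 112222221101111244444444314444444444411111111222221
262 112222221111112444444444424444444444441111111222332
col 257 188 [67, 68, 68, 65, 67, 67, 66, 68, 66, 65, 70, 67, 65, 67, 64, 86, 96, 96, 101, 95, 100, 99, 96, 99, 96, 45, 31, 25, 27, 29, 32, 24, 22, 28, 24, 17, 20, 27, 22, 29]
pad near [[241.0, 202.7], [256.0, 202.4], [271.0, 202.7]] [array([-9.9, 18.9]), array([-0.3, 19. ]), array([ 9.3, 18.9])]
pad sides [[228.4, 205.0], [284.8, 205.0]] [array([-18. ,  17.3]), array([18.2, 17.3])]
```

```bash
cat > cp.py <<'E'
from h import *
import sys; yn=int(sys.argv[1])
s0=manip.state(); c,*cal=cap('wrist'); tool(); e=s0['ee_pos']; th=np.radians(-12.3); zb=max(e[2]+.0017,.014)
S=cv2.cvtColor(c,cv2.COLOR_BGR2HSV)[:,:,1]; G=c[:,:,1]
N=[edge(G,(k,yn-7),(k,yn+7),-1) for k in (255,258,261)]; print('cap near',np.round(N,1).tolist(),held(c,cal,e,zb,N,th))
r=yn+13
SD=[edge(G,(230,r),(250,r),-1),edge(G,(265,r),(282,r),1)]; print('cap sides',np.round(SD,1).tolist(),held(c,cal,e,zb,SD,th))
P=[edge(S,(k,yn-18),(k,yn-3),-1) for k in (241,271)]; print('pad near',np.round(P,1).tolist(),held(c,cal,e,.014,P,th))
P=[edge(S,(215,yn-3),(240,yn-3),-1),edge(S,(275,yn-3),(300,yn-3),1)]; print('pad sides',np.round(P,1).tolist(),held(c,cal,e,.014,P,th))
E
python3 cp.py 213
```

```text
t 39.35 tcp mm [ 589.6 -129.8   18.5] close ang -12.34 zaxis [ 0.001 -0.    -1.   ] q [ 0.6   0.67 -0.61  1.58  0.43  1.03 -0.35] w 29.3 F [-0.4  0.6 -1.8] 24.9
cap near [[255.0, 212.9], [258.0, 212.6], [261.0, 212.9]] [array([-0.9, 14.3]), array([ 1. , 14.5]), array([ 2.8, 14.3])]
cap sides [[236.1, 226.0], [279.0, 226.0]] [array([-12.9,   5.5]), array([14.2,  5.5])]
pad near [[241.0, 202.6], [271.0, 202.6]] [array([-9.9, 18.9]), array([ 9.3, 18.9])]
pad sides [[228.6, 210.0], [285.1, 210.0]] [array([-17.9,  14. ]), array([18.4, 13.9])]
```

Request:
send_rows(steps="0.02 0.15 0 0 0 0;0 0 -0.2 0 0 0;0 0 -0.2 0 0 0;0 0 -0.15 0 0 0;0 0 -0.1 0 0 0;0 0 0 0 0 0;0 0 0 0 0 0")

```text
t: 40.22
ee_pos: [0.5893, -0.1282, 0.0124]
tool_rot: [0.0, 0.779, 0.627, -0.0]
ft_force: [-2.0, 0.2, 5.3]
gripper_width: 0.0292
gripper_force: 25.4
```

```bash
python3 cp.py 212
```

```text
t 40.27 tcp mm [ 589.3 -128.2   12.4] close ang -12.34 zaxis [-0. -0. -1.] q [ 0.59  0.67 -0.61  1.58  0.43  1.02 -0.36] w 29.0 F [-1.7  0.   6.1] 25.4
cap near [[255.0, 212.9], [258.0, 212.6], [261.0, 212.9]] [array([-0.9, 14.2]), array([ 1. , 14.4]), array([ 2.8, 14.2])]
cap sides [[236.6, 225.0], [278.7, 225.0]] [array([-12.6,   6.1]), array([14. ,  6.1])]
pad near [[241.0, 207.7], [271.0, 207.7]] [array([-9.6, 17.6]), array([ 9. , 17.6])]
pad sides [[228.6, 209.0], [287.1, 209.0]] [array([-17.2,  16.8]), array([19. , 16.7])]
```

The capacitor is centred on its pad within about 0.4 mm. Release it, back off and check the stack.

Request:
send_rows(steps="0 0 0.1 0 0 0;0 0 0 0 0 0;0 0 0 0 0 0;0 0 0 0 0 0", gripper=1)

```text
t: 40.78
ee_pos: [0.5894, -0.1282, 0.0124]
tool_rot: [-0.0, 0.779, 0.627, -0.0]
ft_force: [-0.4, -0.5, -0.6]
gripper_width: 0.0856
gripper_force: 0.0
```

Request:
send_rows(steps="0 0 1 0 0 0;0 0 2.7 0 0 0;0 0 3 0 0 0;0 0 2 0 0 0;-1.6 -2.9 1 0 0 0;-2.4 -4.3 0 0 0 0;-2.4 -4.3 0 0 0 0;-2.2 -4 0 0 0 0;-1 -2 0 0 0 0;0 0 0 0 0 0;0 0 0 0 0 0;0 0 0 0 0 0;0 0 0 0 0 0")

```text
t: 42.4
ee_pos: [0.4943, -0.3017, 0.1097]
tool_rot: [-0.0, 0.778, 0.628, 0.0]
ft_force: [0.6, 0.1, 1.2]
gripper_width: 0.0855
gripper_force: 0.0
```

Run:
```python
from h import *
s0=manip.state(); c,*cal=cap('wrist','d1.png'); tool()
H,S,V=cv2.split(cv2.cvtColor(c,cv2.COLOR_BGR2HSV))
W=lambda a,b,z:proj(np.r_[B.T@np.array([a,b])/1000,z],*cal)[0]
f=lambda p,z:((ray(p,z,*cal)[0,:2]*1000)@B.T).round(1)
for n,z in (('hs',.048),): 
  cs=[W(546.7+a,-139.6+b,z) for a,b in((-22,22),(22,22),(22,-22),(-22,-22))]; print(n,np.round(cs).tolist())
x,y=W(546.7,-139.6,.048).astype(int)
for q in range(y-44,y+45,4): print(q,''.join('g' if 40<H[q,k]<95 and S[q,k]>70 else 'c' if H[q,k]<20 and S[q,k]>90 else '%d'%(V[q,k]//26) for k in range(x-60,x+61,2)))
print(x-60)
for n,a,b in (('fr',-58,-70),('br',58,-70),('ctr?',-58,70)):
  u=W(546.7+a,-69.6+b,.014).astype(int)
  try:
    r=rect((S<60)&(V>90),(*(u-30),*(u+30)),.014,cal,n); print(B@np.array(r[0])-[546.7+a,-69.6+b])
  except Exception as ex: print(n,u,ex)
```

```text
t 42.45 tcp mm [ 494.  -302.1  109.7] close ang -12.22 zaxis [ 0.  0. -1.] q [ 0.96  0.52 -0.64  1.56  0.33  1.17  0.04] w 85.2 F [ 0.1  0.4 -0.3] 0.0
hs [[228.0, 115.0], [284.0, 116.0], [283.0, 171.0], [230.0, 171.0]]
100 gggggggggggggggggggggggggggggggggggggggggggggggggcccggggg4cc5
104 ggg5667ggggggggggggggggggggggggggggggggggggggggggcccggggg5cc5
108 ggggggggggggggggggggggggggggggggggggggggggggggggggggggggggggg
112 ggggggggggggggggggggggggg3gggggggggg3g5gggggggggggggggggggggg
116 gggggggggggggggggggg3g422324g3g333223g3222ggggggggggggggggggg
120 gggggggggggggggg57888878788888887886788885763ggggg2gggggggggg
124 333333332gggggggg347854488544444444444444453g2gggggg233344444
128 333333332ggggggg33333343333333334443345555553ggggggg233333444
132 333333333gggggggg3433444443434444344443333432ggggggg233333344
136 333333333ggggggg333333333333333333333333333322gg2gg2233333444
140 333333333ggggggg23333433433444334434443333322gggg222233333444
144 3333333332gggggg23333333333333333333333333332gggg2gg333333444
148 3333333332ggggggg3333333333334333434343343332gg2222g233333444
152 3333333332gg2ggg222
[... 224 characters left out ...]
222ggggggggggggg
168 ggggggggggggggggg22222222222222222222222222gggggggggggggggggg
172 ggggggggggggggggg333333333334444333333333333ggggggggggggggg2g
176 ggggggggggggggggggggggggggggggggggggggggggggggggggggggggggggg
180 2gggggggggggggggggggggggggggggggggggggggggggggggggggggggggggg
184 3333333333333333333333333333333333333333333333333333333333333
188 3333333333333333333333333333333333333333333333333333333333333
196
fr rect [ 447.6 -258.9] [ 2.8 10.3] 77.8 centroid [ 447.6 -259. ]
[  3.73805526 -17.9940404 ]
br rect [ 561.2 -266.4] [36.3 36.8] 77.8 centroid [ 565.4 -266.6]
[ 0.34625774 -1.09057288]
ctr? rect [ 382.1 -441.5] [46.9 55.9] 77.7 centroid [ 385.5 -436.3]
[ -21.36317576 -350.38368834]
```

Run:
```python
from h import *
c,*cal=cap('wrist'); tool()
S=cv2.cvtColor(c,cv2.COLOR_BGR2HSV)[:,:,1]; H,_,V=cv2.split(cv2.cvtColor(c,cv2.COLOR_BGR2HSV))
f=lambda p,z:((ray(p,z,*cal)[0,:2]*1000)@B.T).round(1)
D=[f(edge(S,(x,166),(x,184),1),.048) for x in (236,246,256,266,276)]
L=[f(edge(S,(220,y),(240,y),-1),.048) for y in (132,138,144,150)]; Rr=[f(edge(S,(275,y),(295,y),1),.048) for y in (132,138,144,150)]
U=[f(edge(S,(x,108),(x,124),-1),.048) for x in (240,256,270)]
print('far',D,'\nL',L,'\nR',Rr,'\nnear',U)
r=rect((S<60)&(V>90),(300,115,355,175),.014,cal,'br'); pb=B@np.array(r[0]); print('pad br board',pb,'=> chip at',pb-[58,0])
print('col256',c[108:124,256,1].tolist(),c[166:184,256,1].tolist())
t,*ct=cap('top','d2.png'); Hh,Ss,Vv=cv2.split(cv2.cvtColor(t,cv2.COLOR_BGR2HSV))
g=lambda P:proj([P],*ct)[0]
rect(((Ss<110)&(Vv<250)),(309,176,334,200),.014,ct,'bl')
for n,P in(('cap',(.585,-.131,.059)),('hs',(.501,-.2555,.048)),('tr',(.5155,-.1875,.048))): 
  x,y=g(P).round().astype(int); print(n,x,y)
  for q in range(y-13,y+14): print(''.join('g' if 40<Hh[q,k]<95 and Ss[q,k]>70 else 'y' if 18<Hh[q,k]<36 and Ss[q,k]>100 else '%d'%(Vv[q,k]//26) for k in range(x-14,x+15)))
```

```text
t 42.5 tcp mm [ 493.9 -302.4  109.6] close ang -12.25 zaxis [ 0.  0. -1.] q [ 0.96  0.52 -0.64  1.56  0.33  1.17  0.04] w 85.5 F [-0.5 -0.1  0. ] 0.0
far [array([ 529.9, -162.7]), array([ 538.2, -162.7]), array([ 546.5, -162.9]), array([ 554.7, -162.7]), array([ 563. , -162.7])] 
L [array([ 525. , -130.6]), array([ 524.4, -135.3]), array([ 524.5, -140. ]), array([ 524.8, -144.8])] 
R [array([ 569. , -130.5]), array([ 568.7, -135.2]), array([ 568.8, -139.9]), array([ 569. , -144.7])] 
near [array([ 534.1, -115.2]), array([ 546.5, -115.2]), array([ 557.4, -115. ])]
br rect [ 561.7 -266. ] [36.2 36. ] 77.7 centroid [ 565.3 -266.9]
pad br board [ 605.48593029 -140.21589615] => chip at [ 547.48593029 -140.21589615]
col256 [126, 126, 124, 126, 136, 139, 84, 70, 71, 193, 207, 207, 208, 205, 129, 103] [95, 66, 65, 72, 90, 129, 100, 81, 80, 76, 78, 79, 79, 78, 78, 79, 79, 83]
bl rect [ 590.8 -132.2] [42.6 49.6] 79.2 centroid [ 588.3 -131.7]
cap 325 185
gggggggggggg44444444444444444
yggggggggggggggg4444444444444
ygggggggggggggggggggggg444444
4ggggggggggggggggggggggggggg4
gggggggggggggggggggggg
[... 1609 characters left out ...]
gggggggg34
ggggg1yyyyyy2222222gggggggggg
gggggyyyyyyy22222223ggggggggg
gggg1yyyyyyy2222223yyy4gggggg
gggg1yyyyyyy2222234yyyygggggg
gggg1yyyyyy3222222yyyyygggggg
gggg1yyyyyy2222223yyyyygggggg
gggggyyyyyy3223223yyyy5gggggg
ggggyyyyyyy3222223yyyy4gggggg
ggggyyyyyyy2222223yyyyggggggg
ggg1yyyyyyy2332223yyyyggggggg
ggg1yyyyyy32322323yyyyggggggg
ggg1yyyyyy3222222yyyyyggggggg
gggyyyyyyy2232232yyyyyggggggg
gggyyyyyyy2232223yyyy4ggggggg
gggyyyyyyy2222323yyyy4ggggggg
gggyyyyyyy2222223yyyygggggggg
gg1yyyyyyy2222223yyyygggggggg
gg1yyyyyy2222222yyyyygggggggg
gg111yyyy1222222yyyyygggggggg
ggggggggg1111112yyyyggggggggg
ggggggggggggg1111gggggggggggg
ggggggggggggggggggggggggggggg
ggggggggggggggggggggggggggggg
```

Measured this way, the heatsink is within about 0.7 mm of the chip's centre, and the top view shows the transformer and capacitor on their pads. Handing in.

```bash
python3 -c "
from rig import manip
print(manip.job_done())"
```

```text
the job is handed in; nothing more can be done
None
```

I placed all four parts in the order asked, each within about 1 mm of centre by my camera measurements, kept the arm well away from the jar, and handed the job in at about 42.6 s; no verdict came back.

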